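# Hang a spoked wheel on a sprung J-hook

### The job

Lift the spoked wheel out of its slotted wooden block by the rim and hang it on the stand's J-hook: bring the rim over the hook's red lip and press it gently down past the spring keeper until it sits on the bottom of the hook and the keeper has snapped shut above it. Let the hook take the wheel's weight before you let go, leave the wheel hanging still, and do not disturb the solder spool, the tin or the oil bottle.

Things in the scene. Friction and masses are not known exactly. Their poses are not given: they have to be found in the camera images.
- wheel: Aluminium wheel, 0.35 kg: flat rim 210 mm outside, 186 mm inside diameter, 10 mm thick along the axle; hub 24 mm diameter, 16 mm long; three spokes, one straight down, two at 60 degrees either side of up. Origin at the hub centre; x = axle, z = up and y = sideways in the wheel's plane. It stands upright in the block, hub 117 mm above the bench.
- rim_top (a point): Top of the wheel's rim, middle of the 12 x 10 mm section, 99 mm above the hub; same axes as the wheel. This spot must stay free for the hook: pinch the rim across its 10 mm thickness (fingers closing along x) about 40 mm to one side of it (y = +40 or -40 mm; the rim's mid-line is 91 mm above the hub there).
- block: Fixed wooden block, 75 x 130 x 50 mm, with a slot 14 mm wide and 38 mm deep along its y in which the wheel stands. Origin at the centre of its underside, z up. Between block and stand, farther from the robot, stands the green lever press; the ball of its lever reaches to 0.54 m ahead of the robot, 0.41 m up: carry the wheel past it close to the robot.
- stand: Fixed hook stand: blue base plate, mast, and a steel J-hook on a collar clamped to the mast. Origin on the bench straight below the middle of the hook's seat; z up; -x is the side of the hook's upturned front with the red lip, +x the mast's side. The wheel hangs with its axle along this x, either way round; hung, its hub is 93 mm below the seat.
- mouth (a point): Nominal middle of the hook's seat, 240 mm above the bench. The true seat is 228 to 252 mm high and not measured: the collar may be clamped up to 12 mm off. Find it by touch or sight. The hook is rigid: never press the wheel on it with 20 N or more. Inside, the hook measures 22 mm along x (-11 to +11) and the strip is 24 mm wide along y; the strip reaches 4 mm below the seat.
- mast_top (a point): Top of the mast, 47 mm behind the seat (+x), 259 mm above the bench. Relative to the true seat: the hook's red lip leans outward to x = -19 mm and its top is 37 mm above the seat; the hook's back and the keeper's pivot reach 39 mm above the seat.
- keeper (a joint): Orange spring keeper, a 20 mm tongue across the hook's mouth, hinged at the hook's back; free end 29 mm above the seat, just behind the lip. 0 = shut; grows to 1.4 rad as the rim pushes it down into the hook. It takes up to about 12 N at the rim, more than the wheel's weight, and springs back to 0 above the rim once the rim is on the seat.
- solder_spool: Blue spool of solder, 64 mm diameter, 40 mm high, near the stand; origin at the centre of its underside. Leave alone.
- steel_tin: Round steel tin, 69 mm diameter, 40 mm high, near the stand; origin at the centre of its underside. Leave alone.
- oil_bottle: Amber oil bottle, 38 mm diameter, 106 mm high, near the stand; origin at the centre of its underside. Leave alone.

How it is judged:
By the outcome, as a careful person would: the job done as asked, in the order asked, and still so for the second after the job is handed in, with the robot touching nothing.
It also fails if it takes over 59 s, if anything falls off the work surface, if the arm or the gripper's body presses on something with over 40 N, if the wrist force passes 120 N, or if a joint passes its speed limit or range.

### The arm

A 6-joint arm with a two-finger parallel gripper is mounted at the origin on a cart in front of the work surface, level with it; the furniture and walls round the work are solid. World frame = base frame: x ahead of the robot, y to its left, z up, the work surface at z = 0. Lengths are in m, angles in degrees, forces in N, time in s.
With the tool pointing down it reaches from about 0.325 to 0.775 m from the base axis. Payload 5.5 kg.
Tool frame: the origin (TCP) lies at the very end of the fingers, on their centre line; the grasp point (between the pads) lies 19 mm behind it; z points along the fingers, x is the direction in which the jaws open and shut, and the axes are right-handed (so a half turn about z gives the same grasp; the last joint's range is limited). The gripper opens to 85 mm and grips with 20 to 120 N. Pads are 22 mm wide; open, the fingers measure 114 mm over their backs; the gripper's body (76 mm by 85 mm) begins 54 mm behind the grasp point. The pads swing forward as they close: fully open they stand 13 mm farther back than shut.
Start: joints at [67.684, 5.22, 70.514, -0, 104.267, -3.249], TCP at [0.196, 0.567, 0.231] pointing down, gripper open.
Joint ranges: [-164.24, 164.24], [-49.07, 125.15], [9.68, 141.18], [-86.29, 266.29], [3.28, 154.24], [-151.56, 151.56]. Speed limits (degrees/s): [147.25, 147.25, 172.46, 180, 180, 180].

### API

Orientations are given as [roll, pitch, yaw] about the fixed x, y, z axes, in that order (R = Rz(yaw) Ry(pitch) Rx(roll)).
In Python, from cell import read_state, read_camera, close_job gives the robot as it stands.
- The arm moves only by the tool jog_arm, never from a script. Its argument "commands" is a list of rows, each an object of numbers: "x", "y", "z": the shift along the world's x, y, z in m; "rx", "ry", "rz": the turn, a rotation vector about the world's x, y, z in rad; "jaw": the finger opening in m, from 0 to 0.0854. A call has 1 to 20 rows; each row shifts and turns the commanded pose from where the row before left it; what a row does not reach is not made up. A row lasts 1/12 s, in which the tool goes at most 41.7 mm and 7.16 degrees, less where a joint would pass 70% of its speed; a pose out of reach is approached as far as the arm can. A call is refused whole if a number of a shift passes 0.0417 or a number of a turn 0.125, either way. A call with a gripper value outside its range is refused whole. The fingers move at their own pace and stop on an object; the grip force is fixed at half the most. Time passes only in rows, so rows that do not move let the fingers close. It gives the time, the measured TCP pose, the force and the opening at its end, in the units of the state.
- read_state(): the state, without advancing time (a new reading comes with each control period).
- read_camera(name): name is "side" or "top"; returns a dict with "frame" (480x640x3 uint8, red, green, blue), "intrinsics" (3x3 intrinsics, pixels), "k1" (the pictures are not rectified: a ray, as slopes to the right and down, at radius r is drawn at 1 + k1 r^2 times it, then the intrinsics apply), "rvec" (rotation vector, rad) and "tvec" (3), from world to camera coordinates, as OpenCV has them. Camera axes: x right, y down, z forward; pixel columns grow to the right and rows downward; lengths in m; the calibration is good to about 2 mm. A picture is of the moment at which its call begins. There is no depth.
- close_job(): hands the job in, once; it reports no verdict.
The state is a dict: "clock": time; "joint_pos": joint angles; "dq": joint speeds; "joint_efforts": joint torques, N m; "ee_pos": TCP position; "tcp_rot": TCP orientation; "ft_force": force on the tool from outside, world axes, zero at the start; "torque": the same for the moment, N m; "opening": finger opening in m.
Only numpy, scipy, OpenCV 4.12 (cv2) and the standard library are available. Lean on these libraries where they do the work, as an engineer would, in place of code of your own. Each camera call takes 0.05 s, during which the arm holds its last target.

## Working session

There is one attempt and no reset: what is moved stays moved. The work goes in short steps, Python scripts to look and compute and a tool call to move; the robot and the scene stay as the last step left them, time stands still between calls to the robot, and variables do not carry over. Pictures are saved under pics/ and viewed, and the job is handed in when it is done.

Besides the shell and the picture viewer there is one more tool, called after "Emit:" as name(argument=value, ...) on one line, values as JSON. jog_arm: Moves the arm, as the interface text tells. Its arguments: {"type":"object","properties":{"commands":{"type":"array"}},"required":["commands"]}

```bash
mkdir -p pics; ls; python3 - <<'E'
from cell import *
import cv2
for n in("side","top"):
    c=read_camera(n); cv2.imwrite(f"pics/{n}0.png",c["frame"][:,:,::-1]); print(n,c["intrinsics"],c["k1"],c["rvec"],c["tvec"])
print(read_state())
E
```

```text
pics
side [[548.86328824   0.         309.81535934]
 [  0.         548.86328824 230.85969301]
 [  0.           0.           1.        ]] -0.14888057709769048 [-0.05167612 -2.80969754  1.3908183 ] [0.57322303 0.13039783 1.14837878]
top [[584.24068066   0.         326.3133485 ]
 [  0.         584.24068066 240.08523909]
 [  0.           0.           1.        ]] -0.18428501273326495 [ 2.12991592 -2.14455431  0.18948616] [-0.04642376  0.60362193  1.47837158]
{'clock': 0.1, 'joint_pos': array([ 6.76844058e+01,  5.25979526e+00,  7.05756506e+01, -4.73441962e-04,
        1.04268022e+02, -3.25081066e+00]), 'dq': array([ 0.02912977,  0.03684604, -0.01908829,  0.00999133,  0.14246708,
        0.04430705]), 'joint_efforts': array([ 3.36490171e-03, -4.60218894e+01, -4.19219649e+01, -9.81774576e-06,
        1.06538425e-02, -2.08029826e-05]), 'ee_pos': array([0.19590806, 0.56683845, 0.23024689]), 'tcp_rot': array([-1.79994591e+02,  1.03327509e-01,  7.09351051e+01]), 'ft_force': array([-0.66148161,  0.13260271, -0.53981798]), 'torque': array([ 0.03309105,  0.02950852, -0.00598952]), 'opening': 0.08560863615582572}
```

View pics/side0.png

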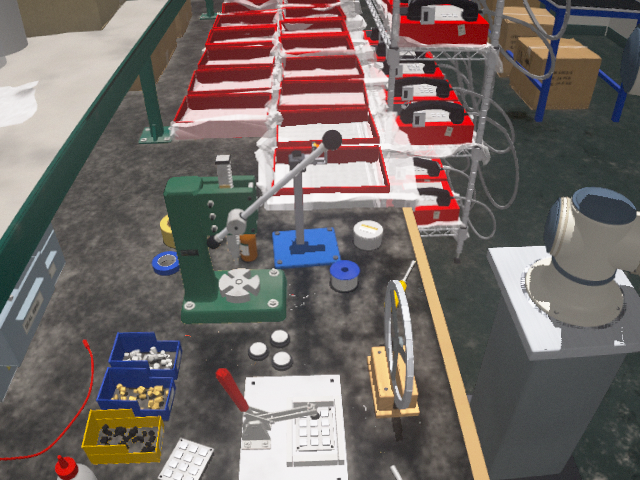

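View pics/top0.png

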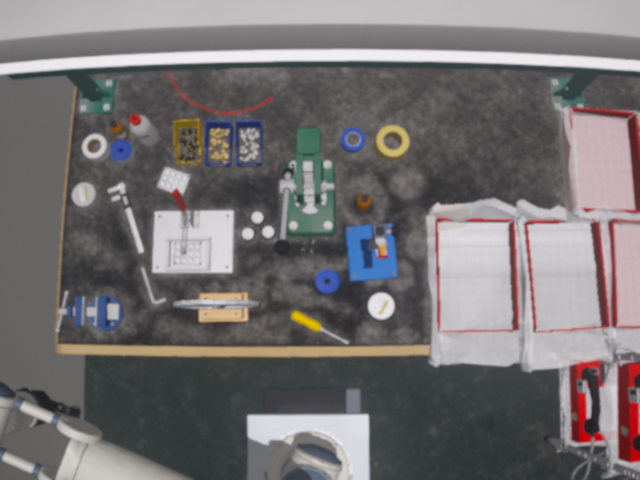

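```bash
cat > h.py <<'E'
import numpy as np,cv2
from cell import *
def cam(n):
    c=read_camera(n); c["R"]=cv2.Rodrigues(np.array(c["rvec"],float))[0]; c["t"]=np.array(c["tvec"],float); return c
def proj(c,p):
    q=c["R"]@np.array(p,float)+c["t"]; s=q[:2]/q[2]; s=s*(1+c["k1"]*(s@s)); K=c["intrinsics"]; return np.array([K[0,0]*s[0]+K[0,2],K[1,1]*s[1]+K[1,2]])
def ray(c,uv):
    K=c["intrinsics"]; d=cv2.undistortPoints(np.array([[uv]],float),np.array(K,float),np.array([c["k1"],0,0,0.]))[0,0]
    return -c["R"].T@c["t"], c["R"].T@np.array([d[0],d[1],1])
def onplane(c,uv,ax,v):
    o,d=ray(c,uv); return o+d*(v-o[ax])/d[ax]
def tri(c1,u1,c2,u2):
    o1,d1=ray(c1,u1);o2,d2=ray(c2,u2);d1/=np.linalg.norm(d1);d2/=np.linalg.norm(d2)
    s=np.linalg.lstsq(np.stack([d1,-d2],1),o2-o1,rcond=None)[0]
    a=o1+s[0]*d1;b=o2+s[1]*d2; return (a+b)/2,np.linalg.norm(a-b)
def crop(c,x0,y0,x1,y1,k,name):
    f=c["frame"][y0:y1,x0:x1,::-1]; cv2.imwrite("pics/"+name,cv2.resize(f,None,fx=k,fy=k,interpolation=cv2.INTER_CUBIC))
E
python3 - <<'E'
from h import *
s=cam("side");t=cam("top")
crop(t,170,210,410,330,3.3,"t1.png")
crop(s,260,120,420,240,5,"s1.png")
crop(s,350,260,450,430,3.5,"s2.png")
E
```

```text
(no output)
```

View pics/t1.png

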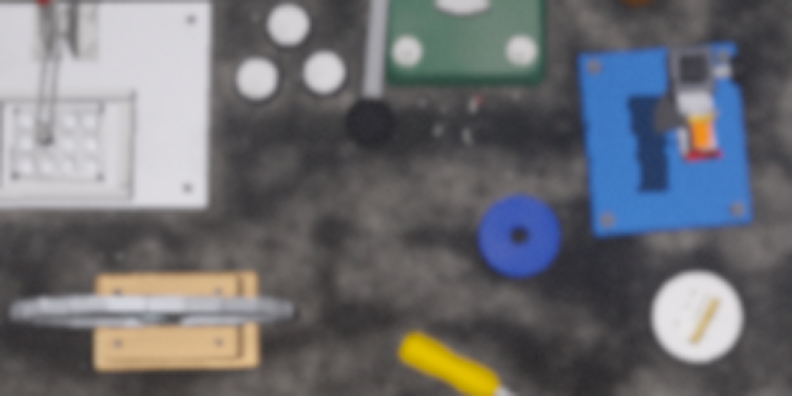

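View pics/s1.png

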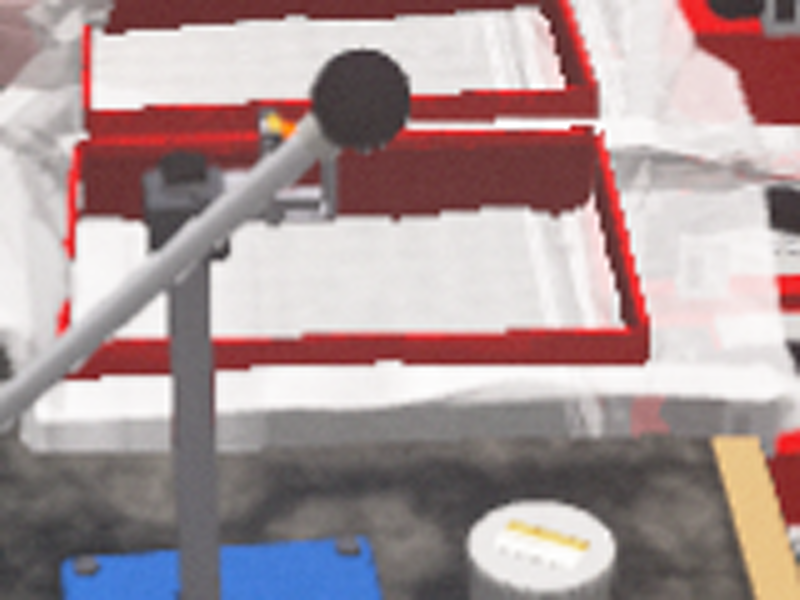

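View pics/s2.png

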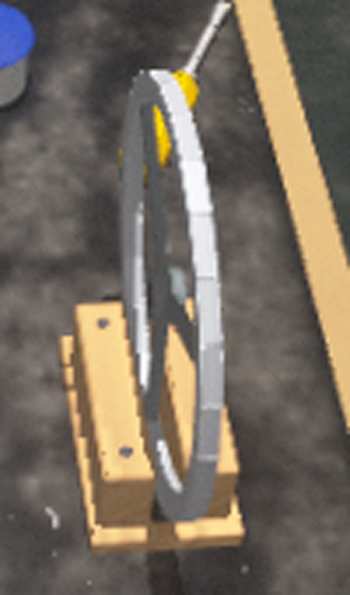

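```bash
python3 - <<'E'
from h import *
s=cam("side");t=cam("top")
f=t["frame"]; hsv=cv2.cvtColor(f,cv2.COLOR_RGB2HSV)
def rect(m,box,z):
    M=np.zeros_like(m);x0,y0,x1,y1=box;M[y0:y1,x0:x1]=m[y0:y1,x0:x1]
    cs=max(cv2.findContours(M,cv2.RETR_EXTERNAL,cv2.CHAIN_APPROX_NONE)[0],key=cv2.contourArea)[:,0,:]
    h=cv2.convexHull(cs)[:,0,:]
    P=np.array([onplane(t,p+0.0,2,z)[:2]*1000 for p in h],np.float32)
    return cv2.minAreaRect(P),cv2.minEnclosingCircle(P),h
blue=cv2.inRange(hsv,(100,120,60),(125,255,255))
r=rect(blue,(338,215,405,290),0.01);print("plate",r[0])
r=rect(blue,(310,262,345,300),0.04);print("spool",r[1])
wood=cv2.inRange(hsv,(8,50,120),(25,200,255))
r=rect(wood,(190,285,260,330),0.05);print("block",r[0])
gray=cv2.inRange(hsv,(0,0,120),(180,60,255))
r=rect(gray,(360,285,402,325),0.04);print("tin",r[1])
am=cv2.inRange(hsv,(5,120,40),(20,255,255))
r=rect(am,(350,190,378,212),0.1);print("bottle",r[1])
red=cv2.inRange(hsv,(0,130,90),(5,255,255))|cv2.inRange(hsv,(172,130,90),(180,255,255))
r=rect(red,(370,245,395,265),0.277);print("lip",r[0],r[2])
org=cv2.inRange(hsv,(6,130,140),(25,255,255))
r=rect(org,(370,230,395,265),0.277);print("keeper",r[0],r[2])
# wheel ends
crop(t,165,285,265,330,8,"t2.png"); crop(t,340,215,405,290,8,"t3.png")
crop(s,305,130,345,170,15,"s3.png")
E
```

```text
plate ((577.2980346679688, -170.72393798828125), (152.58480834960938, 132.63531494140625), 4.4389190673828125)
spool ((495.7623596191406, -52.050086975097656), 33.04698181152344)
block ((409.5467834472656, 217.96441650390625), (35.39567565917969, 130.9134521484375), 1.4511659145355225)
tin ((431.7724304199219, -191.1247100830078), 36.572906494140625)
bottle ((691.9722290039062, -145.4129180908203), 21.566085815429688)
lip ((527.1588745117188, -168.57044982910156), (6.721733570098877, 2.2427010536193848), 89.57917022705078) [[382 256]
 [381 257]
 [379 257]
 [379 256]]
keeper ((540.6663818359375, -171.11279296875), (11.181487083435059, 20.356914520263672), 88.72551727294922) [[384 246]
 [384 252]
 [383 254]
 [381 255]
 [380 254]
 [379 248]
 [379 247]
 [380 246]]
```

View pics/t2.png

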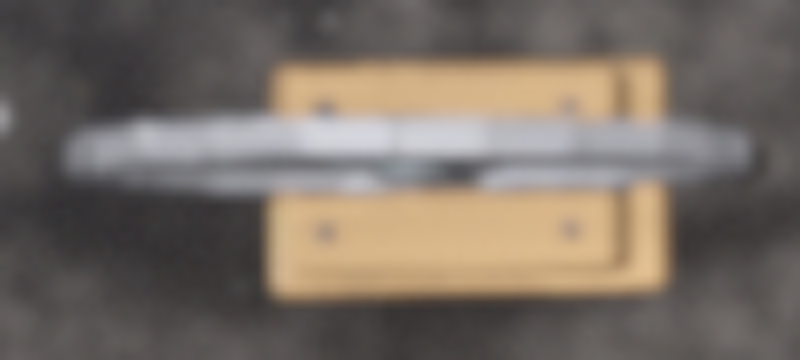

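View pics/t3.png

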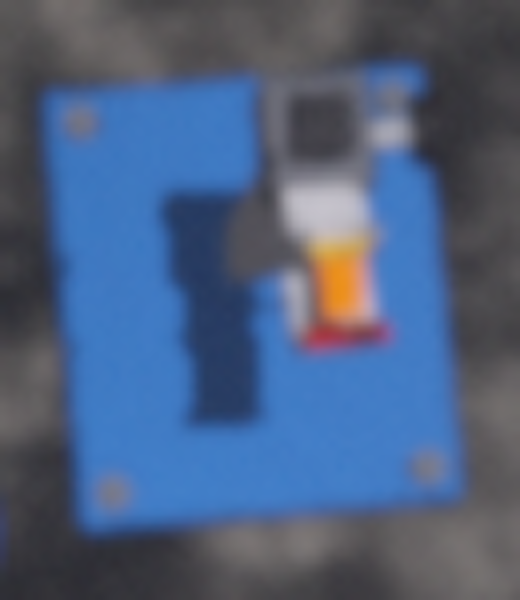

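View pics/s3.png

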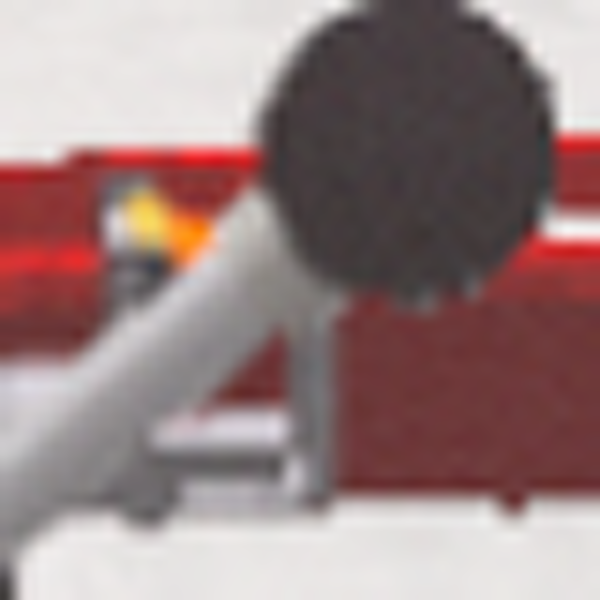

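```bash
python3 - <<'E'
from h import *
s=cam("side");t=cam("top")
print("camS",-s["R"].T@s["t"],"camT",-t["R"].T@t["t"])
a=np.radians(4.44);X=np.array([np.cos(a),np.sin(a),0]);Y=np.array([-np.sin(a),np.cos(a),0])
m=onplane(t,(380.4,231.0),2,.259); O=m-47e-3*X; O[2]=0; print("mast",m,"O",O)
# direct mast in side view
print("mast side proj",proj(s,m), "orig dot", proj(t,O+[0,0,.24]))
for h in(.228,.234,.240,.246,.252):
    l=onplane(t,(382.9,256.9),2,h+.037); print(h,"lip-derived O",l+.019*X)
    print("  side: near seat edge front",proj(s,O-.011*X+.012*Y+[0,0,h]),"mid",proj(s,O+.012*Y+[0,0,h]),"far mid",proj(s,O-.012*Y+[0,0,h]),"outer corner",proj(s,O-.015*X+.012*Y+[0,0,h-.004]),"lip",proj(s,O-.019*X+.012*Y+[0,0,h+.037]))
E
```

```text
camS [0.57923259 0.81861587 0.8116155 ] camT [ 0.3468306  -0.03689394  1.5589883 ]
mast [ 0.58808706 -0.17152725  0.259     ] O [ 0.54122811 -0.17516576  0.        ]
mast side proj [297.95105414 152.63439229] orig dot [381.63137755 252.65341916]
0.228 lip-derived O [ 0.54684435 -0.17371263  0.265     ]
  side: near seat edge front [326.79457271 166.6387166 ] mid [321.52909793 167.00797687] far mid [320.14607734 161.23170111] outer corner [328.70746319 168.16505495] lip [330.6488238  150.70417345]
0.234 lip-derived O [ 0.54600476 -0.1730714   0.271     ]
  side: near seat edge front [326.78812127 164.13600157] mid [321.50657856 164.50435964] far mid [320.1196373  158.75406428] outer corner [328.70692077 165.67254999] lip [330.65335153 148.10926554]
0.24 lip-derived O [ 0.54516517 -0.17243018  0.277     ]
  side: near seat edge front [326.78152171 161.61841555] mid [321.4838465 161.985847 ] far mid [320.09297407 156.26204936] outer corner [328.70625516 163.16523883] lip [330.65776167 145.49900085]
0.246 lip-derived O [ 0.54432557 -0.17178895  0.283     ]
  side: near seat edge front [326.77477163 159.0858754 ] mid [321.46089944 159.45235541] far mid [320.06608545 153.75557942] outer corner [328.70546398 160.64303822] lip [330.66205139 142.8732994 ]
0.252 lip-derived O [ 0.54348598 -0.17114773  0.289     ]
  side: near seat edge front [326.76786858 156.5382983 ] mid [321.43773501 156.90380169] far mid [320.03896924 151.23457792] outer corner [328.70454475 158.10586526] lip [330.66621782 140.23208181]
```

```bash
python3 - <<'E'
from h import *
s=cam("side");t=cam("top")
a=onplane(t,(173.5,303.8),2,.117);b=onplane(t,(258.7,303.6),2,.117);c=onplane(t,(214.4,301.7),2,.222)
print(a,b,(a+b)/2,np.degrees(np.arctan2((a-b)[0],(a-b)[1])),c)
# block base rect via edges in t2 (z=0.. base lip) corners
for p in [(275,68),(660,65),(664,288),(272,296)]:
    print(onplane(t,(165+p[0]/8,285+p[1]/8),2,.05), onplane(t,(165+p[0]/8,285+p[1]/8),2,.0))
for p in [(325,108),(568,104),(325,231),(570,230)]:
    print(onplane(t,(165+p[0]/8,285+p[1]/8),2,.05))
w=np.array([.42,.217,.117])
for dy,dz in[(0,.105),(.105,0),(-.105,0)]:
    for dx in(-.005,.005): print(dy,dx,proj(s,w+[dx,dy,dz]),proj(t,w+[dx,dy,dz]))
E
```

```text
[0.43349791 0.33180975 0.117     ] [0.43416198 0.11806174 0.117     ] [0.43382994 0.22493575 0.117     ] -0.1780035559064973 [0.43224559 0.20916965 0.222     ]
[0.46453629 0.28082474 0.05      ] [0.46843644 0.29135228 0.        ]
[0.46540704 0.15460729 0.05      ] [0.46933605 0.16095264 0.        ]
[0.39343193 0.15263871 0.05      ] [0.39497606 0.15891883 0.        ]
[0.39059663 0.28037064 0.05      ] [0.39204681 0.29088314 0.        ]
[0.45152865 0.2640569  0.05      ]
[0.452814   0.18444174 0.05      ]
[0.41165597 0.26332399 0.05      ]
[0.41209491 0.18330557 0.05      ]
0 -0.005 [413.78456599 295.13736667] [210.90692005 309.20572121]
0 0.005 [407.35677568 295.39583058] [210.98059815 304.84952226]
0.105 -0.005 [418.25513152 392.70846256] [177.17192277 311.25248349]
0.105 0.005 [411.75798796 393.04982976] [177.26569695 307.22949514]
-0.105 -0.005 [397.97945694 296.59949905] [261.09759018 311.36927451]
-0.105 0.005 [392.48760914 296.81477303] [261.12303261 307.30899619]
```

Emit:
jog_arm(commands=[{"z":0.02,"rz":-0.1},{"x":0.01,"y":-0.012,"z":0.02,"rz":-0.1229},{"x":0.02,"y":-0.026,"z":0.02,"rz":-0.1229},{"x":0.02,"y":-0.026,"rz":-0.1229},{"x":0.02,"y":-0.026,"rz":-0.1229},{"x":0.02,"y":-0.026,"rz":-0.1229},{"x":0.02,"y":-0.026,"rz":-0.1229},{"x":0.02,"y":-0.026,"rz":-0.1229},{"x":0.02,"y":-0.026,"rz":-0.1229},{"x":0.02,"y":-0.026,"rz":-0.1},{"x":0.02,"y":-0.026,"rz":-0.0458},{"x":0.02,"y":-0.026},{"x":0.02,"y":-0.026},{"x":0.006,"y":-0.006},{},{}])

```text
$.commands[0]: bad value
```

```bash
python3 - <<'E'
from h import *
s=cam("side");t=cam("top");print(read_state()['ee_pos'],read_state()['tcp_rot'],read_state()['ft_force'])
crop(t,140,240,300,360,5,"t4.png"); crop(s,340,150,480,430,2,"s4.png")
for y in (.217,.2235,.23):print(y,proj(s,[.4325,y,.117]),proj(s,[.4325,y,.0]),)
E
```

```text
[0.19603366 0.56710075 0.23131668] [-1.79999955e+02 -4.72726470e-03  7.09311141e+01] [ 0.07169641 -0.01461853  0.29105407]
0.217 [396.93617392 341.13603222] [391.43809433 384.23513332]
0.2235 [397.50964826 344.11640623] [391.9284195  387.17397928]
0.23 [398.08841236 347.12776538] [392.42262087 390.1395806 ]
```

View pics/t4.png

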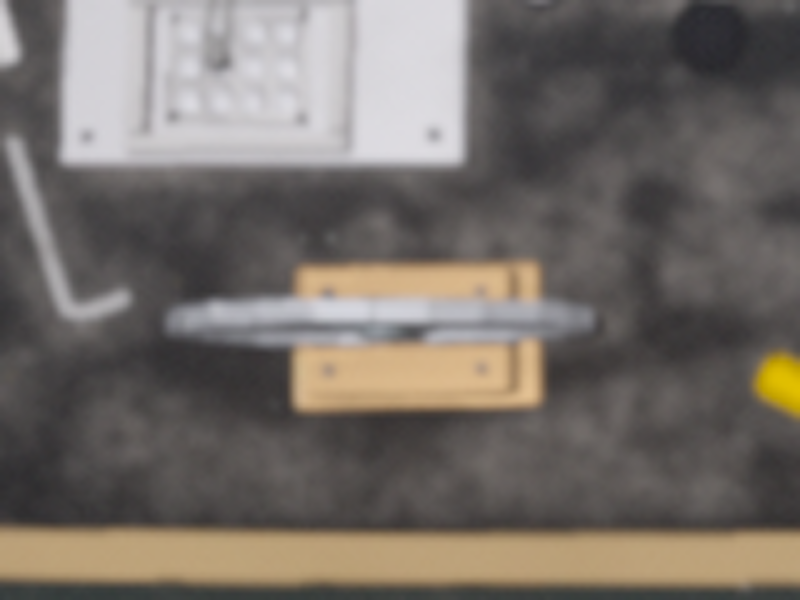

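View pics/s4.png

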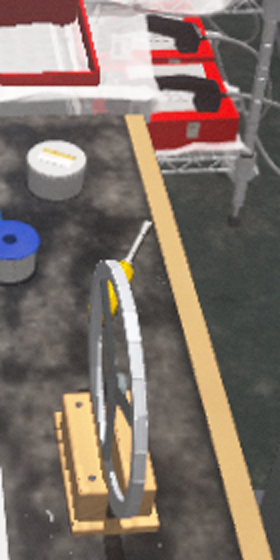

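Emit:
jog_arm(commands=[{"x":0,"y":0,"z":0.02,"rx":0,"ry":0,"rz":-0.1,"jaw":0.085}])

```text
clock: 0.68
ee_pos: [0.1956, 0.566, 0.2467]
tcp_rot: [180.0, 0.4, 65.2]
ft_force: [0.1, 0.3, -1.3]
opening: 0.0847
```

Emit:
jog_arm(commands=[{"x":0.01,"y":-0.012,"z":0.02,"rx":0,"ry":0,"rz":-0.12,"jaw":0.085},{"x":0.02,"y":-0.026,"z":0.02,"rx":0,"ry":0,"rz":-0.12,"jaw":0.085},{"x":0.02,"y":-0.026,"z":0,"rx":0,"ry":0,"rz":-0.12,"jaw":0.085},{"x":0.02,"y":-0.026,"z":0,"rx":0,"ry":0,"rz":-0.12,"jaw":0.085},{"x":0.02,"y":-0.026,"z":0,"rx":0,"ry":0,"rz":-0.12,"jaw":0.085},{"x":0.02,"y":-0.026,"z":0,"rx":0,"ry":0,"rz":-0.12,"jaw":0.085},{"x":0.02,"y":-0.026,"z":0,"rx":0,"ry":0,"rz":-0.12,"jaw":0.085},{"x":0.02,"y":-0.026,"z":0,"rx":0,"ry":0,"rz":-0.12,"jaw":0.085},{"x":0.02,"y":-0.026,"z":0,"rx":0,"ry":0,"rz":-0.1,"jaw":0.085},{"x":0.02,"y":-0.026,"z":0,"rx":0,"ry":0,"rz":-0.069,"jaw":0.085},{"x":0.02,"y":-0.026,"z":0,"rx":0,"ry":0,"rz":0,"jaw":0.085},{"x":0.02,"y":-0.026,"z":0,"rx":0,"ry":0,"rz":0,"jaw":0.085},{"x":0.006,"y":-0.006,"z":0,"rx":0,"ry":0,"rz":0,"jaw":0.085},{"x":0,"y":0,"z":0,"rx":0,"ry":0,"rz":0,"jaw":0.085},{"x":0,"y":0,"z":0,"rx":0,"ry":0,"rz":0,"jaw":0.085},{"x":0,"y":0,"z":0,"rx":0,"ry":0,"rz":0,"jaw":0.085}])

```text
clock: 2.02
ee_pos: [0.4314, 0.264, 0.2914]
tcp_rot: [-180.0, 0.0, 0.6]
ft_force: [0.2, 0.2, -0.2]
opening: 0.085
```

```bash
python3 - <<'E'
from h import *
s=cam("side");t=cam("top");print(read_state()['ee_pos'],read_state()['tcp_rot'],read_state()['ft_force'],read_state()['opening'])
crop(t,140,220,300,340,5,"t5.png"); crop(s,340,200,480,430,2.6,"s5.png")
E
```

```text
[0.43124593 0.26425791 0.29140095] [-1.79975019e+02  2.64390953e-03  6.34235173e-01] [ 0.74739645  0.09511062 -0.05604245] 0.08497346539511308
```

View pics/t5.png

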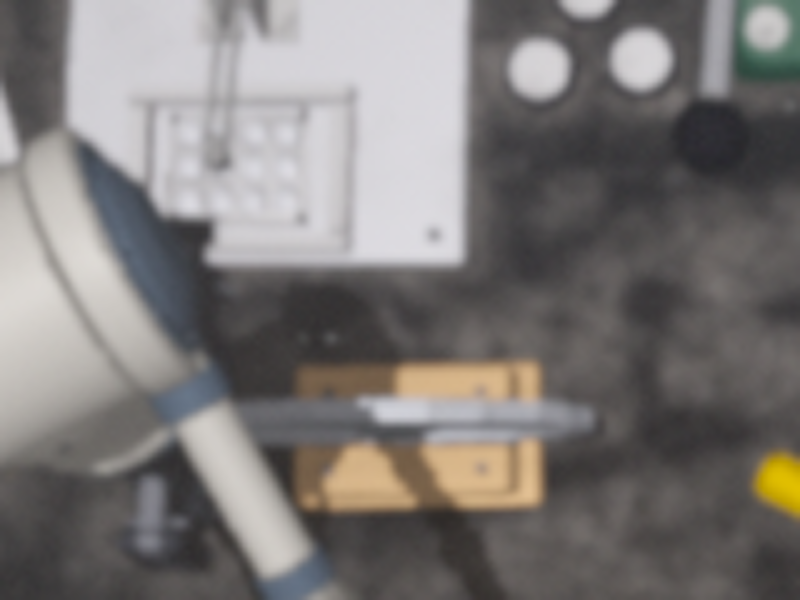

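View pics/s5.png

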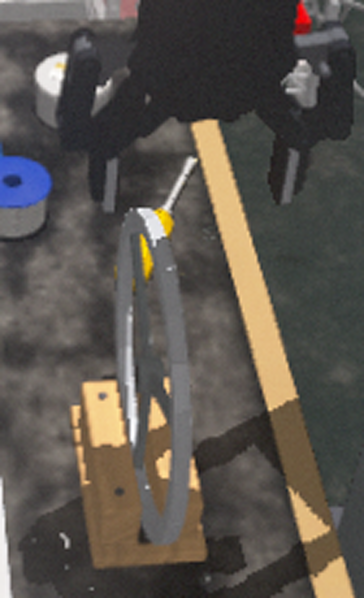

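```bash
python3 - <<'E'
from h import *
s=cam("side")
print("tip mid",proj(s,[.4312,.264,.304]))
im=s["frame"][:,:,::-1].copy()
for x0 in(.4325,):
  for hx in(-.005,.005):
    for r in (.105,.093):
      for a in np.radians(np.arange(0,360,6)):
        u=proj(s,[x0+hx,.2235+r*np.sin(a),.117+r*np.cos(a)]); cv2.circle(im,tuple(np.round(u*8).astype(int)),4,(0,0,255) if hx>0 else (0,255,0),-1,shift=3)
cv2.imwrite("pics/s6.png",cv2.resize(im[260:420,350:450],None,fx=3.7,fy=3.7,interpolation=cv2.INTER_CUBIC))
E
```

```text
tip mid [413.94813874 276.39049248]
```

View pics/s6.png

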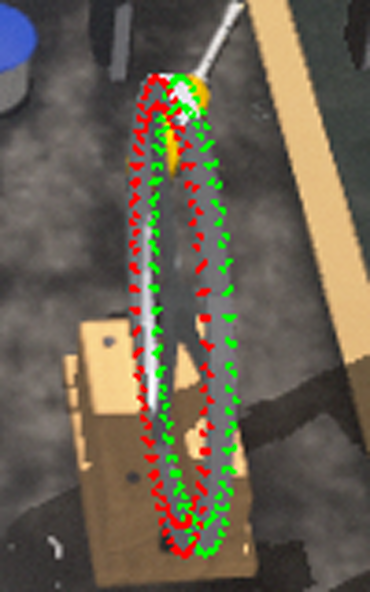

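Emit:
jog_arm(commands=[{"x":0.001,"y":0,"z":-0.02,"rx":0,"ry":0,"rz":0,"jaw":0.085},{"x":0,"y":0,"z":-0.02,"rx":0,"ry":0,"rz":0,"jaw":0.06},{"x":0,"y":0,"z":-0.02,"rx":0,"ry":0,"rz":0,"jaw":0.06},{"x":0,"y":0,"z":-0.02,"rx":0,"ry":0,"rz":0,"jaw":0.06},{"x":0,"y":0,"z":-0.015,"rx":0,"ry":0,"rz":0,"jaw":0.05},{"x":0,"y":0,"z":-0.007,"rx":0,"ry":0,"rz":0,"jaw":0.04},{"x":0,"y":0,"z":0,"rx":0,"ry":0,"rz":0,"jaw":0.03},{"x":0,"y":0,"z":0,"rx":0,"ry":0,"rz":0,"jaw":0.025},{"x":0,"y":0,"z":0,"rx":0,"ry":0,"rz":0,"jaw":0.025}])

```text
clock: 2.92
ee_pos: [0.4333, 0.2636, 0.1908]
tcp_rot: [-179.9, -0.1, 0.5]
ft_force: [-0.2, -0.5, -0.0]
opening: 0.0252
```

```bash
python3 - <<'E'
from h import *
s=cam("side");st=read_state();print(st['ee_pos'],st['tcp_rot'],st['ft_force'],st['opening'])
crop(s,360,240,440,300,8,"s7.png")
E
```

```text
[0.43344873 0.26353751 0.19094781] [-1.79933321e+02 -1.30084342e-01  5.34798731e-01] [ 0.76628112 -0.58549787  0.29508606] 0.025062959597871352
```

View pics/s7.png

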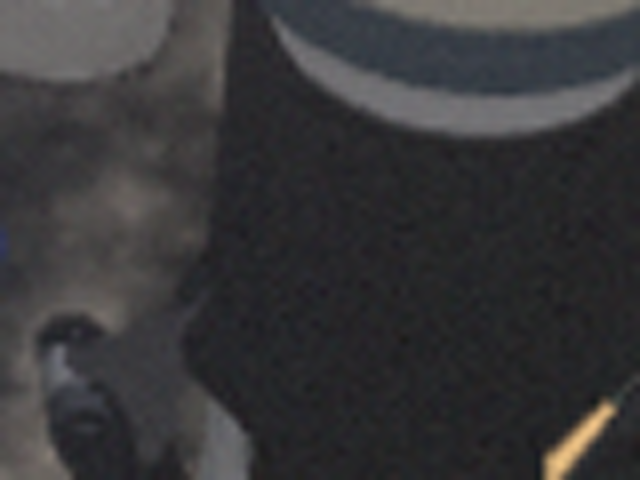

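```bash
python3 - <<'E'
from h import *
s=cam("side")
print(proj(s,[.4325,.264,.208]),proj(s,[.433,.264,.19]))
crop(s,350,280,450,380,6,"s8.png")
E
```

```text
[406.61389421 324.36437627] [405.16736378 332.55749037]
```

View pics/s8.png

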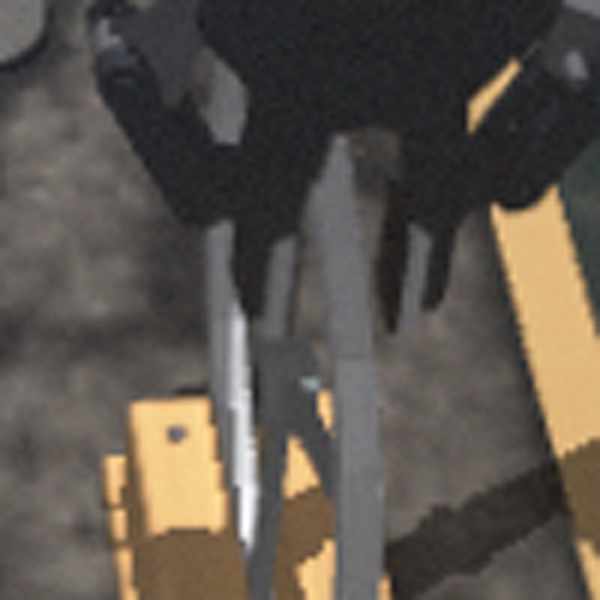

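Emit:
jog_arm(commands=[{"x":0,"y":0,"z":-0.001,"rx":0,"ry":0,"rz":0,"jaw":0.02},{"x":0,"y":0,"z":0,"rx":0,"ry":0,"rz":0,"jaw":0.014},{"x":0,"y":0,"z":0,"rx":0,"ry":0,"rz":0,"jaw":0.012},{"x":0,"y":0,"z":0,"rx":0,"ry":0,"rz":0,"jaw":0.011},{"x":0,"y":0,"z":0,"rx":0,"ry":0,"rz":0,"jaw":0.011}])

```text
clock: 3.43
ee_pos: [0.4331, 0.2631, 0.1883]
tcp_rot: [-180.0, 0.0, 0.5]
ft_force: [0.9, 0.3, -0.6]
opening: 0.011
```

Emit:
jog_arm(commands=[{"x":0,"y":0,"z":0,"rx":0,"ry":0,"rz":0,"jaw":0.008},{"x":0,"y":0,"z":0,"rx":0,"ry":0,"rz":0,"jaw":0.0},{"x":0,"y":0,"z":0,"rx":0,"ry":0,"rz":0,"jaw":0.0},{"x":0,"y":0,"z":0,"rx":0,"ry":0,"rz":0,"jaw":0.0}])

```text
clock: 3.77
ee_pos: [0.4331, 0.2631, 0.1885]
tcp_rot: [-180.0, -0.0, 0.5]
ft_force: [-1.2, 0.3, 0.9]
opening: 0.0088
```

Emit:
jog_arm(commands=[{"x":0,"y":0,"z":0.002,"rx":0,"ry":0,"rz":0,"jaw":0.0},{"x":0,"y":0,"z":0.004,"rx":0,"ry":0,"rz":0,"jaw":0.0},{"x":0,"y":0,"z":0.006,"rx":0,"ry":0,"rz":0,"jaw":0.0},{"x":0,"y":0,"z":0.006,"rx":0,"ry":0,"rz":0,"jaw":0.0},{"x":0,"y":0,"z":0.002,"rx":0,"ry":0,"rz":0,"jaw":0.0},{"x":0,"y":0,"z":0,"rx":0,"ry":0,"rz":0,"jaw":0.0}])

```text
clock: 4.27
ee_pos: [0.4334, 0.2633, 0.2094]
tcp_rot: [-180.0, -0.1, 0.5]
ft_force: [0.0, -0.3, -3.4]
opening: 0.0088
```

```bash
python3 - <<'E'
from h import *
s=cam("side");st=read_state();print(st['ee_pos'],st['tcp_rot'],st['ft_force'],st['torque'],st['opening'])
im=s["frame"][:,:,::-1].copy()
E=st['ee_pos']
for hx in(-.005,.005):
    for r in (.105,.093):
      for a in np.radians(np.arange(0,360,6)):
        u=proj(s,[E[0]+hx,E[1]-.04+r*np.sin(a),E[2]-.072+r*np.cos(a)]); cv2.circle(im,tuple(np.round(u*8).astype(int)),4,(0,0,255) if hx>0 else (0,255,0),-1,shift=3)
cv2.imwrite("pics/s9.png",cv2.resize(im[240:420,340:460],None,fx=3.3,fy=3.3,interpolation=cv2.INTER_CUBIC))
E
```

```text
[0.43321869 0.26322919 0.20884095] [-1.79971377e+02 -4.71828752e-02  5.15849228e-01] [ 0.05766575  0.44383157 -2.97401521] [ 0.10326397 -0.01890002  0.03113281] 0.008586365917141575
```

View pics/s9.png

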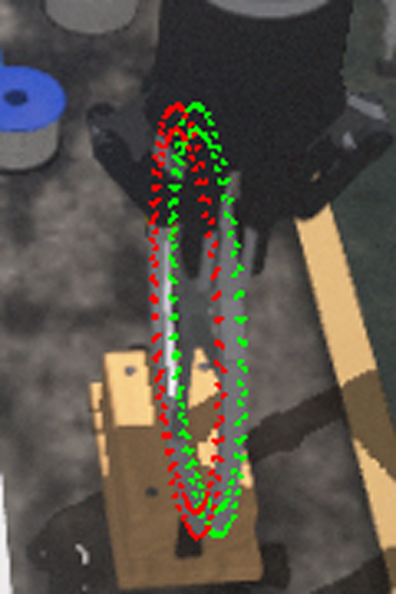

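Emit:
jog_arm(commands=[{"x":0,"y":0,"z":0.006,"rx":0,"ry":0,"rz":0,"jaw":0.0},{"x":0,"y":0,"z":0.012,"rx":0,"ry":0,"rz":0,"jaw":0.0},{"x":0,"y":0,"z":0.015,"rx":0,"ry":0,"rz":0,"jaw":0.0},{"x":0,"y":0,"z":0.015,"rx":0,"ry":0,"rz":0,"jaw":0.0},{"x":0,"y":0,"z":0.015,"rx":0,"ry":0,"rz":0,"jaw":0.0},{"x":0,"y":-0.004,"z":0.015,"rx":0,"ry":0,"rz":0,"jaw":0.0},{"x":-0.001,"y":-0.008,"z":0.015,"rx":0,"ry":0,"rz":0,"jaw":0.0},{"x":-0.002,"y":-0.013,"z":0.012,"rx":0,"ry":0,"rz":0,"jaw":0.0},{"x":-0.002,"y":-0.016,"z":0.006,"rx":0,"ry":0,"rz":0,"jaw":0.0},{"x":-0.002,"y":-0.018,"z":0.002,"rx":0,"ry":0,"rz":0,"jaw":0.0},{"x":-0.002,"y":-0.018,"z":0,"rx":0,"ry":0,"rz":0,"jaw":0.0},{"x":-0.002,"y":-0.018,"z":0,"rx":0,"ry":0,"rz":0,"jaw":0.0},{"x":-0.002,"y":-0.018,"z":0,"rx":0,"ry":0,"rz":0,"jaw":0.0},{"x":0,"y":-0.018,"z":0,"rx":0,"ry":0,"rz":0,"jaw":0.0},{"x":0,"y":-0.018,"z":0,"rx":0,"ry":0,"rz":0,"jaw":0.0},{"x":0,"y":-0.018,"z":0,"rx":0,"ry":0,"rz":0,"jaw":0.0},{"x":0,"y":-0.018,"z":0,"rx":0,"ry":0,"rz":0,"jaw":0.0}])

```text
clock: 5.73
ee_pos: [0.4195, 0.0767, 0.3222]
tcp_rot: [180.0, -0.0, 0.5]
ft_force: [1.3, -0.0, -2.3]
opening: 0.0085
```

Emit:
jog_arm(commands=[{"x":0,"y":-0.018,"z":0,"rx":0,"ry":0,"rz":0,"jaw":0.0},{"x":0,"y":-0.018,"z":0,"rx":0,"ry":0,"rz":0,"jaw":0.0},{"x":0,"y":-0.018,"z":0,"rx":0,"ry":0,"rz":0,"jaw":0.0},{"x":0,"y":-0.018,"z":0,"rx":0,"ry":0,"rz":0,"jaw":0.0},{"x":0,"y":-0.018,"z":0,"rx":0,"ry":0,"rz":0.01,"jaw":0.0},{"x":0,"y":-0.018,"z":0,"rx":0,"ry":0,"rz":0.01,"jaw":0.0},{"x":0,"y":-0.018,"z":0,"rx":0,"ry":0,"rz":0.01,"jaw":0.0},{"x":0,"y":-0.018,"z":0,"rx":0,"ry":0,"rz":0.01,"jaw":0.0},{"x":0,"y":-0.018,"z":0,"rx":0,"ry":0,"rz":0.01,"jaw":0.0},{"x":0,"y":-0.016,"z":0,"rx":0,"ry":0,"rz":0.01,"jaw":0.0},{"x":0,"y":-0.012,"z":0,"rx":0,"ry":0,"rz":0.008,"jaw":0.0},{"x":0.003,"y":-0.008,"z":0,"rx":0,"ry":0,"rz":0,"jaw":0.0},{"x":0.006,"y":-0.004,"z":0,"rx":0,"ry":0,"rz":0,"jaw":0.0},{"x":0.01,"y":0,"z":0,"rx":0,"ry":0,"rz":0,"jaw":0.0},{"x":0.01,"y":0,"z":0,"rx":0,"ry":0,"rz":0,"jaw":0.0},{"x":0.01,"y":0,"z":0,"rx":0,"ry":0,"rz":0,"jaw":0.0},{"x":0.006,"y":0,"z":0,"rx":0,"ry":0,"rz":0,"jaw":0.0},{"x":0.003,"y":0,"z":0,"rx":0,"ry":0,"rz":0,"jaw":0.0},{"x":0,"y":0,"z":0,"rx":0,"ry":0,"rz":0,"jaw":0.0},{"x":0,"y":0,"z":0,"rx":0,"ry":0,"rz":0,"jaw":0.0}])

```text
clock: 7.4
ee_pos: [0.4679, -0.1237, 0.3213]
tcp_rot: [-180.0, 0.0, 4.4]
ft_force: [-0.6, -0.4, -3.5]
opening: 0.0092
```

```bash
cat > ov.py <<'E'
from h import *
import sys
n=sys.argv[1]
s=cam("side");t=cam("top");st=read_state();E=st['ee_pos'];print(st['clock'],E,st['tcp_rot'],st['ft_force'],st['opening'])
a=np.radians(st['tcp_rot'][2]);X=np.array([np.cos(a),np.sin(a),0]);Y=np.array([-np.sin(a),np.cos(a),0])
crop(s,260,90,460,240,4,"s"+n+"r.png");crop(t,320,200,420,300,6,"t"+n+"r.png")
for c in (s,t):
  im=c["frame"][:,:,::-1].copy()
  c["im"]=im
  for hx in(-.005,.005):
    for r in (.105,.093):
      for b in np.radians(np.arange(0,360,6)):
        u=proj(c,E+hx*X+(-.04+r*np.sin(b))*Y+[0,0,-.072+r*np.cos(b)]); cv2.circle(im,tuple(np.round(u*8).astype(int)),4,(0,0,255) if hx>0 else (0,255,0),-1,shift=3)
cv2.imwrite("pics/s"+n+".png",cv2.resize(s["im"][90:240,260:460],None,fx=4,fy=4,interpolation=cv2.INTER_CUBIC))
cv2.imwrite("pics/t"+n+".png",cv2.resize(t["im"][200:330,300:420],None,fx=4.6,fy=4.6,interpolation=cv2.INTER_CUBIC))
E
python3 ov.py 10
```

```text
7.5 [ 0.46774831 -0.12379267  0.3215211 ] [ 1.79993678e+02 -7.80401142e-03  4.41764177e+00] [-1.28368095  0.26350709 -2.54646084] 0.009453012716632098
```

View pics/s10.png

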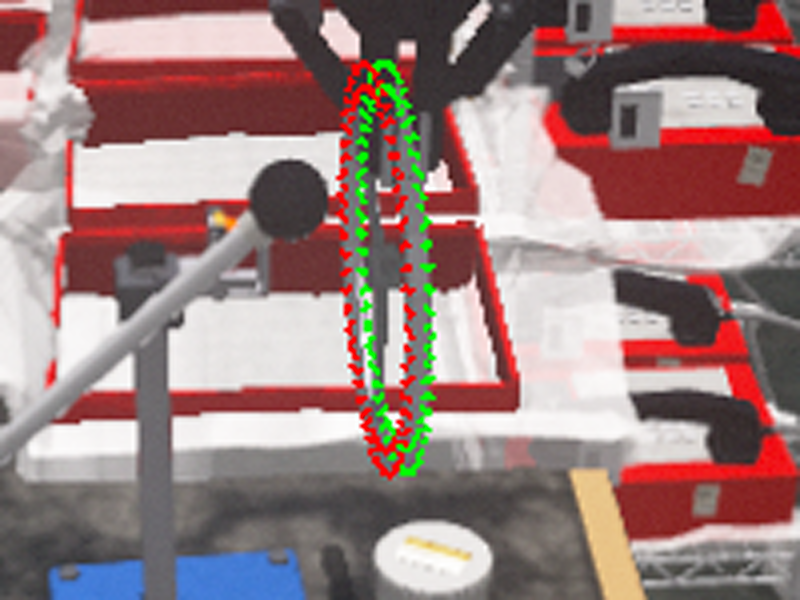

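View pics/t10.png

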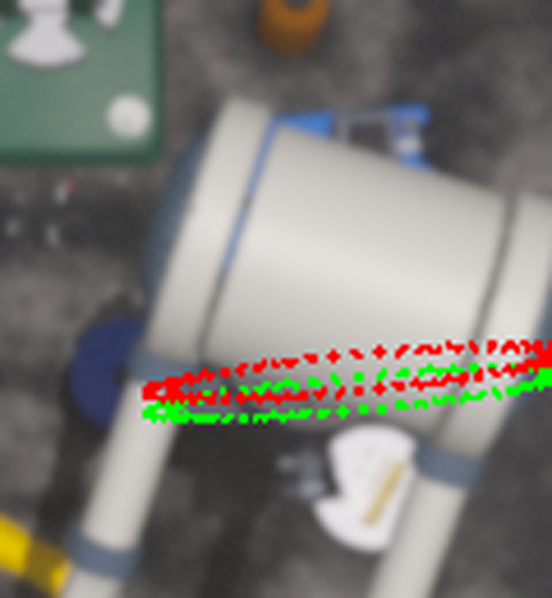

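Emit:
jog_arm(commands=[{"x":0.004,"y":-0.001,"z":0,"rx":0,"ry":0,"rz":0,"jaw":0.0},{"x":0.008,"y":-0.001,"z":0,"rx":0,"ry":0,"rz":0,"jaw":0.0},{"x":0.01,"y":-0.001,"z":0,"rx":0,"ry":0,"rz":0,"jaw":0.0},{"x":0.01,"y":-0.001,"z":0,"rx":0,"ry":0,"rz":0,"jaw":0.0},{"x":0.01,"y":-0.001,"z":0,"rx":0,"ry":0,"rz":0,"jaw":0.0},{"x":0.01,"y":-0.001,"z":0,"rx":0,"ry":0,"rz":0,"jaw":0.0},{"x":0.01,"y":-0.001,"z":0,"rx":0,"ry":0,"rz":0,"jaw":0.0},{"x":0.007,"y":-0.001,"z":0,"rx":0,"ry":0,"rz":0,"jaw":0.0},{"x":0.003,"y":-0.001,"z":0,"rx":0,"ry":0,"rz":0,"jaw":0.0},{"x":0.001,"y":0,"z":0,"rx":0,"ry":0,"rz":0,"jaw":0.0},{"x":0,"y":0,"z":0,"rx":0,"ry":0,"rz":0,"jaw":0.0},{"x":0,"y":0,"z":0,"rx":0,"ry":0,"rz":0,"jaw":0.0}])

```text
clock: 8.5
ee_pos: [0.539, -0.1331, 0.3203]
tcp_rot: [-179.9, 0.4, 4.3]
ft_force: [-10.2, -0.2, -2.6]
opening: 0.0088
```

```bash
python3 ov.py 11
```

```text
8.6 [ 0.53889578 -0.13304694  0.320289  ] [-179.91590133    0.44481651    4.30621592] [-9.60048151  0.7003262  -2.98093617] 0.009294083035110916
```

View pics/s11r.png

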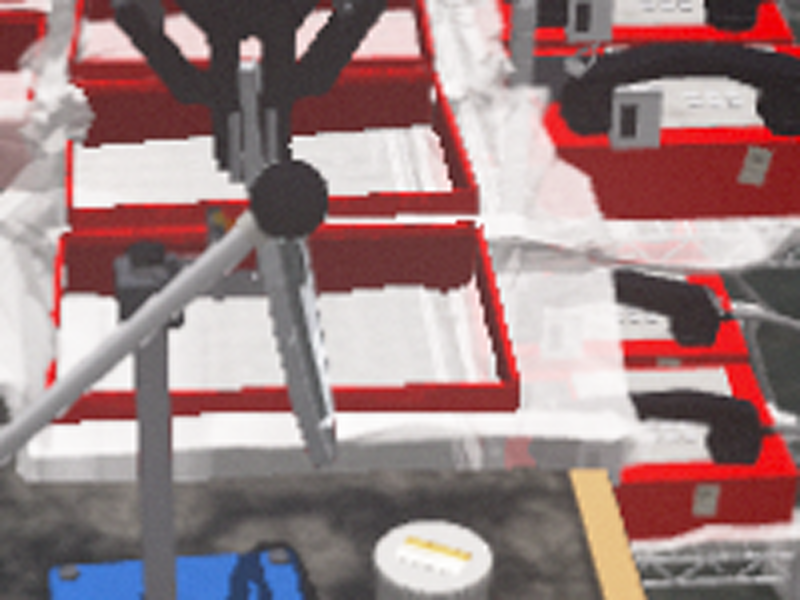

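View pics/s11.png

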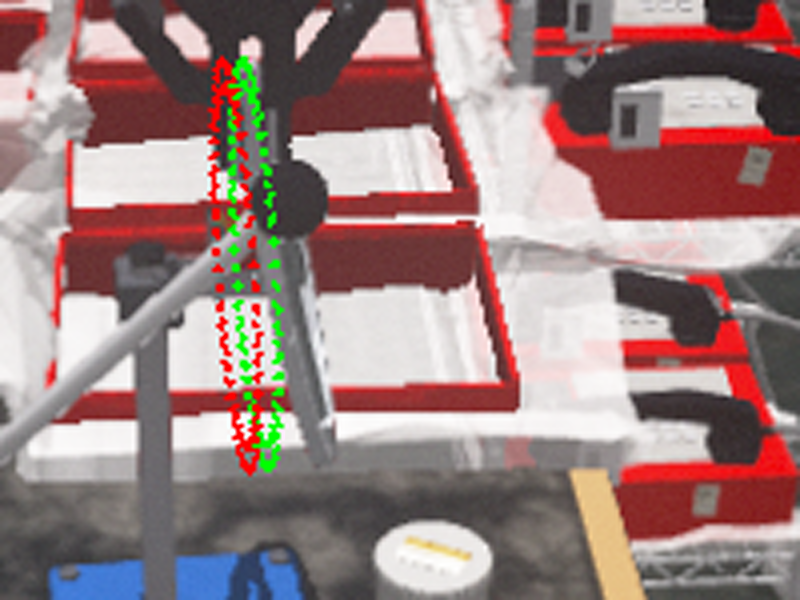

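View pics/t11.png

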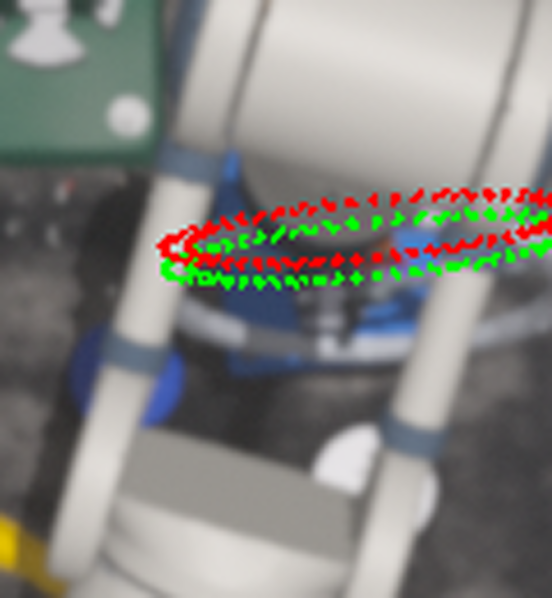

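Emit:
jog_arm(commands=[{"x":-0.004,"y":0,"z":0,"rx":0,"ry":0,"rz":0,"jaw":0.0},{"x":-0.006,"y":0,"z":0,"rx":0,"ry":0,"rz":0,"jaw":0.0},{"x":-0.008,"y":0,"z":0,"rx":0,"ry":0,"rz":0,"jaw":0.0},{"x":-0.008,"y":0,"z":0,"rx":0,"ry":0,"rz":0,"jaw":0.0},{"x":-0.008,"y":0,"z":0,"rx":0,"ry":0,"rz":0,"jaw":0.0},{"x":-0.008,"y":0,"z":0,"rx":0,"ry":0,"rz":0,"jaw":0.0},{"x":-0.008,"y":0,"z":0,"rx":0,"ry":0,"rz":0,"jaw":0.0},{"x":-0.008,"y":0,"z":0,"rx":0,"ry":0,"rz":0,"jaw":0.0},{"x":-0.006,"y":0,"z":0,"rx":0,"ry":0,"rz":0,"jaw":0.0},{"x":-0.004,"y":0,"z":0,"rx":0,"ry":0,"rz":0,"jaw":0.0},{"x":-0.002,"y":0,"z":0,"rx":0,"ry":0,"rz":0,"jaw":0.0},{"x":0,"y":0,"z":0,"rx":0,"ry":0,"rz":0,"jaw":0.0},{"x":0,"y":0,"z":0,"rx":0,"ry":0,"rz":0,"jaw":0.0}])

```text
clock: 9.68
ee_pos: [0.4711, -0.1329, 0.3212]
tcp_rot: [-180.0, -0.0, 4.4]
ft_force: [0.6, 0.4, -2.6]
opening: 0.0091
```

```bash
python3 ov.py 12
```

```text
9.7833 [ 0.47125042 -0.13291326  0.32106916] [-1.79993164e+02  1.10014096e-02  4.41874731e+00] [ 0.17723118 -0.11256317 -3.66346916] 0.008831680688411574
```

View pics/s12r.png

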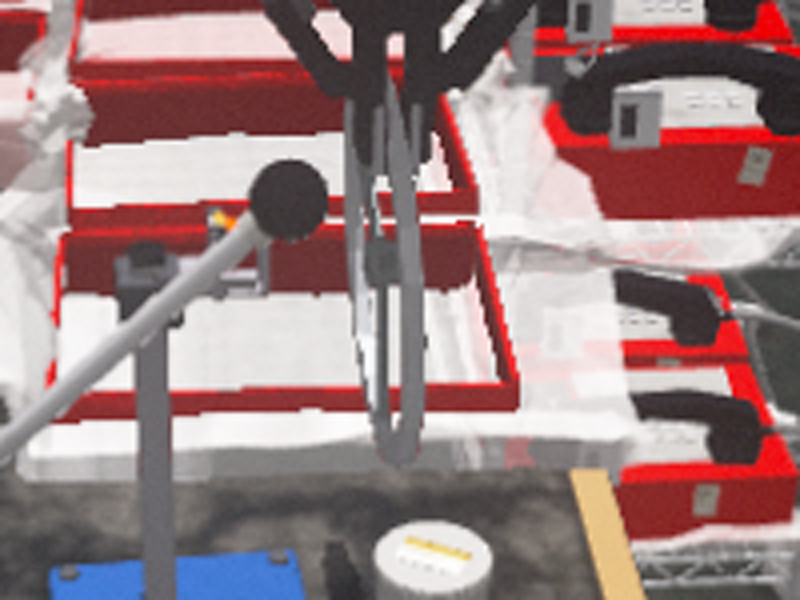

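View pics/s12.png

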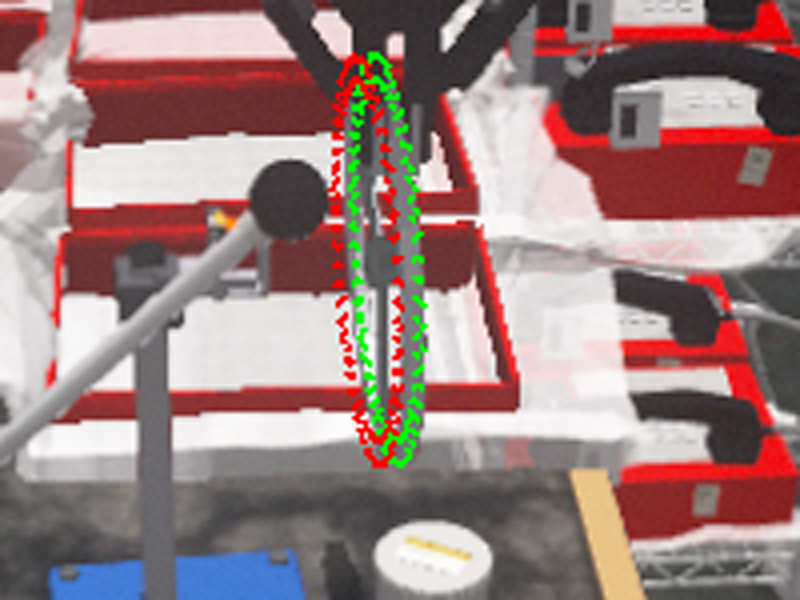

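```bash
python3 - <<'E'
from h import *
from scipy.spatial.transform import Rotation as R
s=cam("side");E=read_state()['ee_pos']
def pts(yaw,pit,roll=0):
    Q=R.from_euler('xyz',[roll,pit,yaw],degrees=True).as_matrix()
    G=E+[0,0,.019]
    out=[]
    for p in [(0,-.04,-.091),(0,-.04,.014),(0,-.04,-.196),(0,.065,-.091),(0,-.145,-.091)]:
        u=proj(s,G+Q@np.array(p)); out.append((u-[260,90])*4)
    return np.round(np.array(out),0).tolist()
print("hub top bottom near far")
for a in [(4.4,0),(6.4,0),(2.4,0),(4.4,2),(4.4,-2),(4.4,0,2)]: print(a,pts(*a))
E
```

```text
hub top bottom near far
(4.4, 0) [[373.0, 260.0], [378.0, 73.0], [368.0, 428.0], [409.0, 367.0], [341.0, 167.0]]
(6.4, 0) [[370.0, 260.0], [375.0, 73.0], [365.0, 429.0], [414.0, 367.0], [332.0, 168.0]]
(2.4, 0) [[375.0, 260.0], [381.0, 73.0], [370.0, 428.0], [405.0, 368.0], [350.0, 167.0]]
(4.4, 2) [[379.0, 259.0], [377.0, 73.0], [380.0, 427.0], [416.0, 367.0], [346.0, 167.0]]
(4.4, -2) [[366.0, 260.0], [379.0, 73.0], [355.0, 429.0], [403.0, 368.0], [335.0, 168.0]]
(4.4, 0, 2) [[373.0, 265.0], [377.0, 75.0], [370.0, 437.0], [411.0, 367.0], [342.0, 178.0]]
```

Emit:
jog_arm(commands=[{"x":0,"y":0,"z":-0.004,"rx":0,"ry":-0.01,"rz":0.01,"jaw":0.0},{"x":0,"y":0,"z":-0.008,"rx":0,"ry":-0.01,"rz":0.01,"jaw":0.0},{"x":0,"y":0,"z":-0.01,"rx":0,"ry":-0.01,"rz":0.005,"jaw":0.0},{"x":0,"y":0,"z":-0.01,"rx":0,"ry":0,"rz":0,"jaw":0.0},{"x":0,"y":0,"z":-0.008,"rx":0,"ry":0,"rz":0,"jaw":0.0},{"x":0,"y":0,"z":-0.003,"rx":0,"ry":0,"rz":0,"jaw":0.0},{"x":0,"y":0,"z":0,"rx":0,"ry":0,"rz":0,"jaw":0.0},{"x":0,"y":0,"z":0,"rx":0,"ry":0,"rz":0,"jaw":0.0}])

```text
clock: 10.5
ee_pos: [0.471, -0.1329, 0.2782]
tcp_rot: [179.9, -1.7, 5.8]
ft_force: [0.1, 1.3, -3.0]
opening: 0.009
```

```bash
sed -i 's/^a=np.radians.*/a=np.radians(4.4);X=np.array([np.cos(a),np.sin(a),0]);Y=np.array([-np.sin(a),np.cos(a),0])/' ov.py; python3 ov.py 13
```

```text
10.6 [ 0.47122255 -0.13294322  0.27892237] [179.81905742  -1.75962492   5.85007091] [-0.3870651   0.55354046 -2.4951315 ] 0.009146329689964105
```

View pics/s13.png

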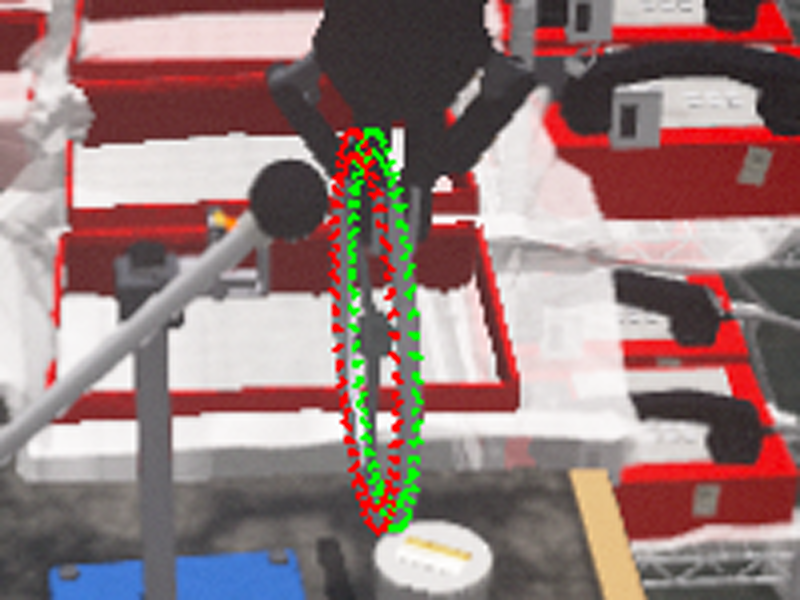

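View pics/t13.png

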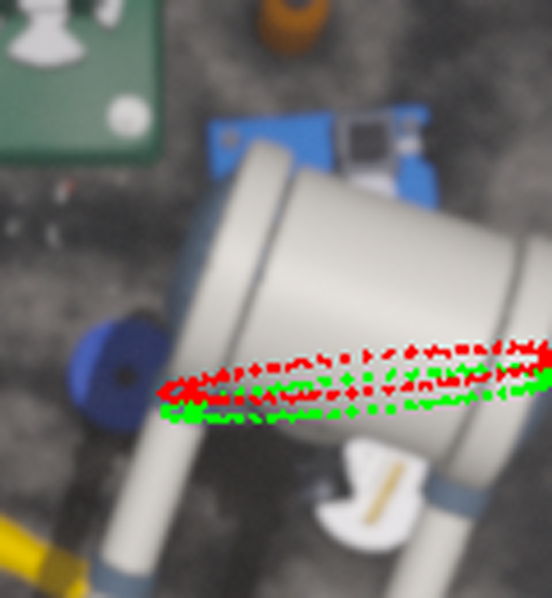

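Emit:
jog_arm(commands=[{"x":0.004,"y":0,"z":0,"rx":0,"ry":0,"rz":0,"jaw":0.0},{"x":0.007,"y":0,"z":0,"rx":0,"ry":0,"rz":0,"jaw":0.0},{"x":0.008,"y":0,"z":0,"rx":0,"ry":0,"rz":0,"jaw":0.0},{"x":0.008,"y":0,"z":0,"rx":0,"ry":0,"rz":0,"jaw":0.0},{"x":0.007,"y":0,"z":0,"rx":0,"ry":0,"rz":0,"jaw":0.0},{"x":0.004,"y":0,"z":0,"rx":0,"ry":0,"rz":0,"jaw":0.0},{"x":0.003,"y":0,"z":0,"rx":0,"ry":0,"rz":0,"jaw":0.0},{"x":0.003,"y":0,"z":0,"rx":0,"ry":0,"rz":0,"jaw":0.0}])

```text
clock: 11.27
ee_pos: [0.5154, -0.1329, 0.278]
tcp_rot: [179.9, -1.7, 5.9]
ft_force: [-0.4, -0.8, -3.0]
opening: 0.0092
```

```bash
python3 ov.py 14
```

```text
11.3667 [ 0.51530795 -0.13288635  0.27807327] [179.85436841  -1.69038623   5.85247426] [ 0.04185594 -1.12757122 -2.54070367] 0.00884367844026725
```

View pics/s14r.png

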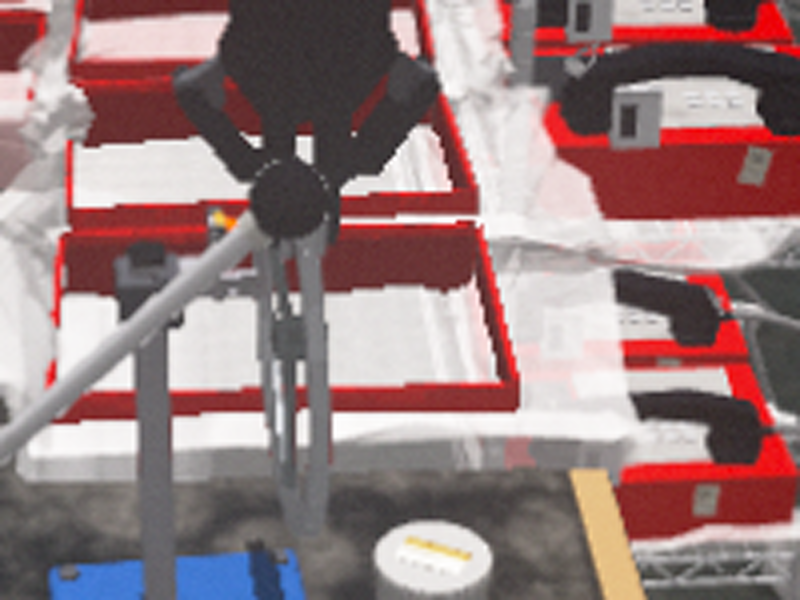

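Emit:
jog_arm(commands=[{"x":0.004,"y":0,"z":0,"rx":0,"ry":0,"rz":0,"jaw":0.0},{"x":0.005,"y":0,"z":0,"rx":0,"ry":0,"rz":0,"jaw":0.0},{"x":0.005,"y":0,"z":0,"rx":0,"ry":0,"rz":0,"jaw":0.0},{"x":0.005,"y":0,"z":0,"rx":0,"ry":0,"rz":0,"jaw":0.0},{"x":0.004,"y":0,"z":0,"rx":0,"ry":0,"rz":0,"jaw":0.0},{"x":0.002,"y":0,"z":0,"rx":0,"ry":0,"rz":0,"jaw":0.0},{"x":0,"y":0,"z":0,"rx":0,"ry":0,"rz":0,"jaw":0.0},{"x":0,"y":0,"z":0,"rx":0,"ry":0,"rz":0,"jaw":0.0}])

```text
clock: 12.03
ee_pos: [0.5401, -0.1329, 0.2781]
tcp_rot: [179.9, -1.7, 5.9]
ft_force: [0.3, 0.0, -3.5]
opening: 0.0091
```

```bash
python3 ov.py 15; python3 - <<'E'
from h import *
s=cam("side");crop(s,300,120,350,230,5.4,"s15z.png")
E
```

```text
12.1333 [ 0.53992234 -0.13293167  0.27830644] [179.84235947  -1.70638049   5.84309279] [-0.15657626 -0.79733104 -3.10824019] 0.009078654144564428
```

View pics/s15.png

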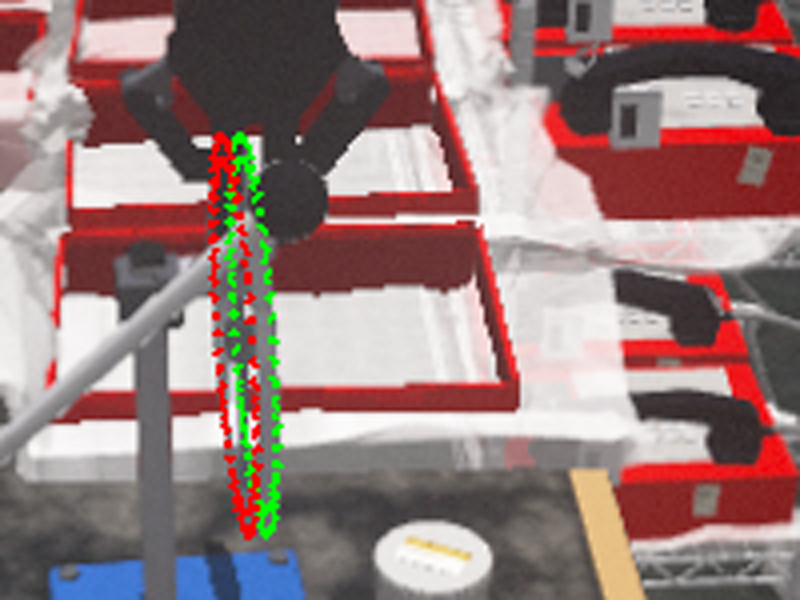

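View pics/s15r.png

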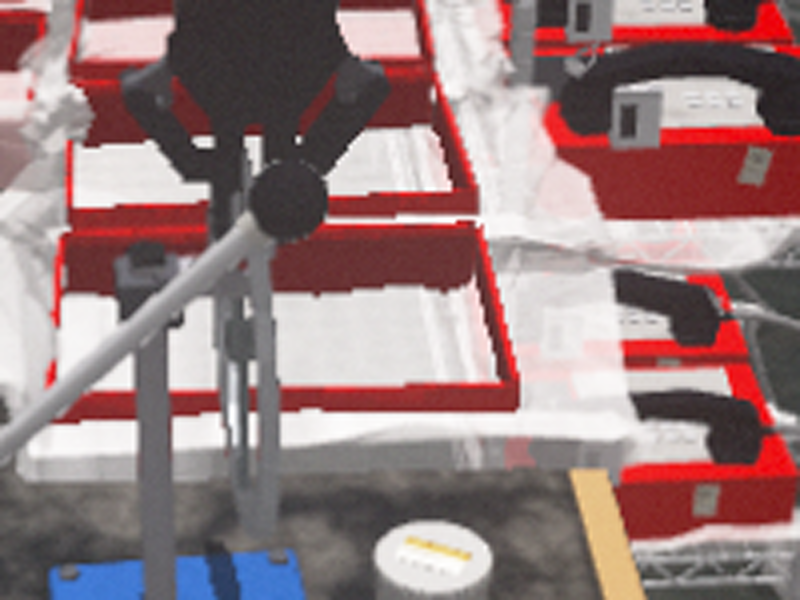

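View pics/t15r.png

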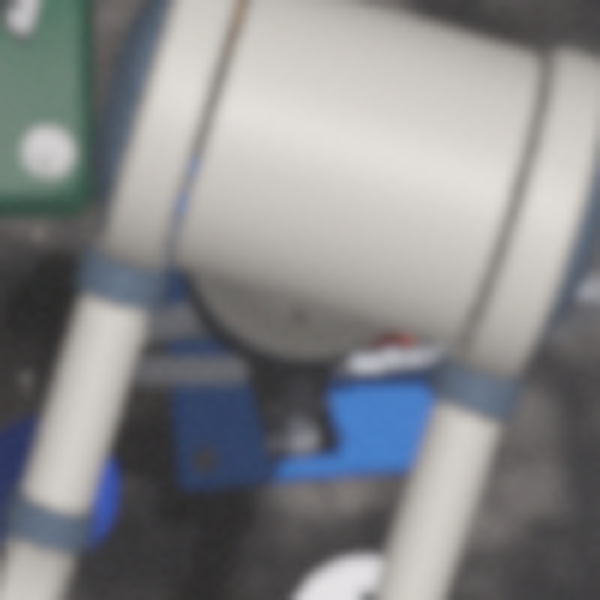

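```bash
python3 - <<'E'
from h import *
t=cam("top");s=cam("side")
for z in (.100,.31): print(z,proj(t,[.5432,-.173,z]),proj(s,[.5432,-.173,z]))
for x in (.525,.541,.552):print(x, proj(t,[x,-.173,.277]))
E
```

```text
0.1 [375.1508704  260.01386972] [320.46326814 214.48724994]
0.31 [383.87611035 247.03387214] [319.53911222 129.28168288]
0.525 [382.50845424 257.44807292]
0.541 [382.3448559  250.32470572]
0.552 [382.23097108 245.44331901]
```

View pics/t15.png

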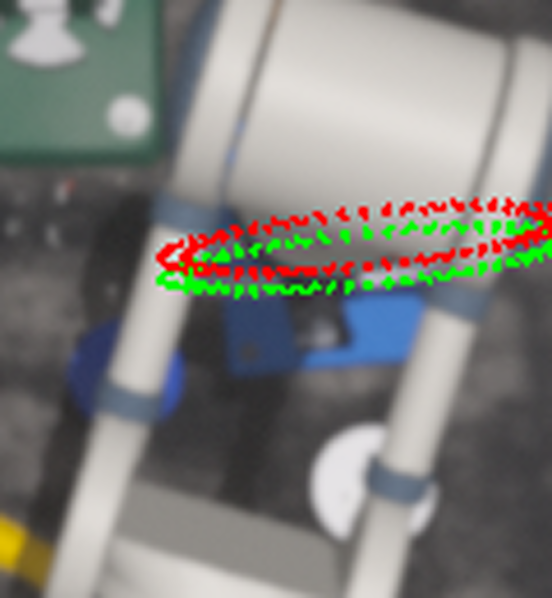

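Emit:
jog_arm(commands=[{"x":0,"y":0,"z":-0.002,"rx":0,"ry":0,"rz":0,"jaw":0.0},{"x":0,"y":0,"z":-0.003,"rx":0,"ry":0,"rz":0,"jaw":0.0},{"x":0,"y":0,"z":-0.003,"rx":0,"ry":0,"rz":0,"jaw":0.0},{"x":0,"y":0,"z":-0.003,"rx":0,"ry":0,"rz":0,"jaw":0.0},{"x":0,"y":0,"z":-0.002,"rx":0,"ry":0,"rz":0,"jaw":0.0},{"x":0,"y":0,"z":-0.001,"rx":0,"ry":0,"rz":0,"jaw":0.0},{"x":0,"y":0,"z":0,"rx":0,"ry":0,"rz":0,"jaw":0.0}])

```text
clock: 12.87
ee_pos: [0.5399, -0.1329, 0.2637]
tcp_rot: [179.9, -1.7, 5.8]
ft_force: [0.1, -0.3, -3.1]
opening: 0.0092
```

Emit:
jog_arm(commands=[{"x":0,"y":0,"z":-0.001,"rx":0,"ry":0,"rz":0,"jaw":0.0},{"x":0,"y":0,"z":-0.001,"rx":0,"ry":0,"rz":0,"jaw":0.0},{"x":0,"y":0,"z":-0.001,"rx":0,"ry":0,"rz":0,"jaw":0.0},{"x":0,"y":0,"z":-0.001,"rx":0,"ry":0,"rz":0,"jaw":0.0}])

```text
clock: 13.2
ee_pos: [0.5401, -0.1329, 0.2603]
tcp_rot: [179.8, -1.7, 5.8]
ft_force: [-0.0, 0.4, -3.2]
opening: 0.0087
```

Emit:
jog_arm(commands=[{"x":0,"y":0,"z":-0.001,"rx":0,"ry":0,"rz":0,"jaw":0.0},{"x":0,"y":0,"z":-0.001,"rx":0,"ry":0,"rz":0,"jaw":0.0},{"x":0,"y":0,"z":-0.001,"rx":0,"ry":0,"rz":0,"jaw":0.0}])

```text
clock: 13.45
ee_pos: [0.54, -0.1329, 0.2572]
tcp_rot: [179.8, -1.7, 5.8]
ft_force: [0.5, 0.2, -3.2]
opening: 0.0087
```

Emit:
jog_arm(commands=[{"x":0,"y":0,"z":-0.001,"rx":0,"ry":0,"rz":0,"jaw":0.0},{"x":0,"y":0,"z":-0.001,"rx":0,"ry":0,"rz":0,"jaw":0.0},{"x":0,"y":0,"z":-0.001,"rx":0,"ry":0,"rz":0,"jaw":0.0}])

```text
clock: 13.7
ee_pos: [0.54, -0.1329, 0.2542]
tcp_rot: [179.8, -1.7, 5.8]
ft_force: [-0.4, -0.0, -3.3]
opening: 0.0088
```

Emit:
jog_arm(commands=[{"x":0,"y":0,"z":-0.001,"rx":0,"ry":0,"rz":0,"jaw":0.0},{"x":0,"y":0,"z":-0.001,"rx":0,"ry":0,"rz":0,"jaw":0.0}])

```text
clock: 13.87
ee_pos: [0.54, -0.1329, 0.2522]
tcp_rot: [179.8, -1.7, 5.8]
ft_force: [0.3, -0.2, -3.3]
opening: 0.0089
```

Emit:
jog_arm(commands=[{"x":0,"y":0,"z":-0.001,"rx":0,"ry":0,"rz":0,"jaw":0.0},{"x":0,"y":0,"z":-0.001,"rx":0,"ry":0,"rz":0,"jaw":0.0}])

```text
clock: 14.03
ee_pos: [0.5402, -0.1329, 0.2509]
tcp_rot: [179.8, -1.8, 5.9]
ft_force: [-0.8, 0.9, 2.6]
opening: 0.0086
```

Emit:
jog_arm(commands=[{"x":0,"y":0,"z":-0.001,"rx":0,"ry":0,"rz":0,"jaw":0.0},{"x":0,"y":0,"z":0,"rx":0,"ry":0,"rz":0,"jaw":0.0}])

```text
clock: 14.2
ee_pos: [0.5403, -0.1329, 0.2507]
tcp_rot: [179.8, -1.8, 5.9]
ft_force: [-1.2, 1.0, 3.3]
opening: 0.0089
```

Emit:
jog_arm(commands=[{"x":0,"y":0,"z":-0.001,"rx":0,"ry":0,"rz":0,"jaw":0.0},{"x":0,"y":0,"z":0,"rx":0,"ry":0,"rz":0,"jaw":0.0}])

```text
clock: 14.37
ee_pos: [0.5403, -0.133, 0.2497]
tcp_rot: [179.8, -1.8, 5.9]
ft_force: [-0.7, 1.8, 6.4]
opening: 0.0089
```

Emit:
jog_arm(commands=[{"x":0,"y":0,"z":-0.0007,"rx":0,"ry":0,"rz":0,"jaw":0.0},{"x":0,"y":0,"z":0,"rx":0,"ry":0,"rz":0,"jaw":0.0}])

```text
clock: 14.53
ee_pos: [0.5404, -0.133, 0.2491]
tcp_rot: [179.8, -1.9, 5.9]
ft_force: [0.3, 1.6, 6.0]
opening: 0.0087
```

```bash
python3 ov.py 16; python3 - <<'E'
from h import *
t=cam("top");crop(t,350,230,410,280,10,"t16z.png");s=cam("side");crop(s,290,120,350,230,5.4,"s16z.png")
E
```

```text
14.6333 [ 0.54038388 -0.13297748  0.24917845] [179.77602568  -1.86269695   5.85394941] [-0.17937613  0.77350161  5.04380343] 0.009148718130090735
```

View pics/s16z.png

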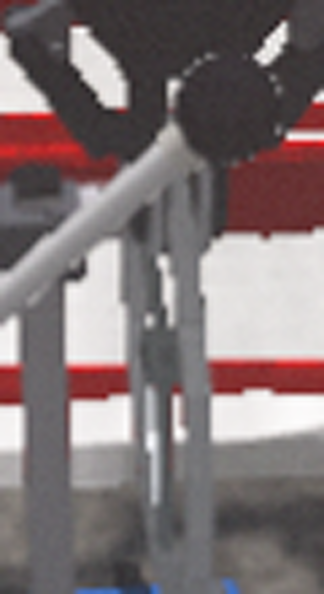

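View pics/t16z.png

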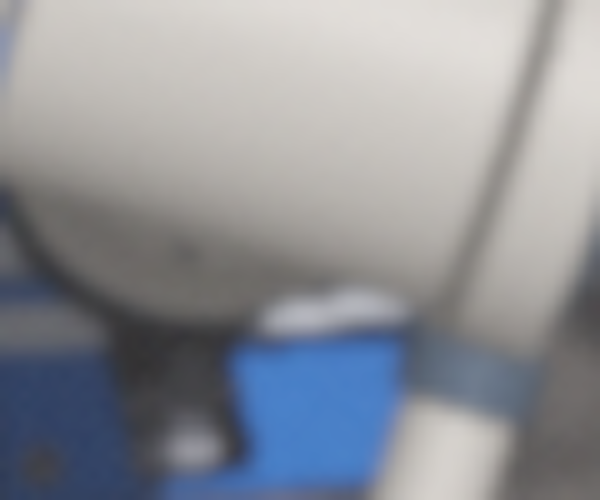

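Emit:
jog_arm(commands=[{"x":0,"y":0,"z":-0.001,"rx":0,"ry":0,"rz":0,"jaw":0.0},{"x":0,"y":0,"z":0,"rx":0,"ry":0,"rz":0,"jaw":0.0}])

```text
clock: 14.9
ee_pos: [0.5404, -0.133, 0.2482]
tcp_rot: [179.8, -1.9, 5.9]
ft_force: [-0.6, 1.4, 6.5]
opening: 0.0086
```

Emit:
jog_arm(commands=[{"x":0,"y":0,"z":-0.001,"rx":0,"ry":0,"rz":0,"jaw":0.0},{"x":0,"y":0,"z":0,"rx":0,"ry":0,"rz":0,"jaw":0.0}])

```text
clock: 15.07
ee_pos: [0.5403, -0.1332, 0.2473]
tcp_rot: [179.8, -1.9, 5.8]
ft_force: [-2.2, 0.7, 6.2]
opening: 0.009
```

Emit:
jog_arm(commands=[{"x":0,"y":0,"z":-0.001,"rx":0,"ry":0,"rz":0,"jaw":0.0},{"x":0,"y":0,"z":0,"rx":0,"ry":0,"rz":0,"jaw":0.0}])

```text
clock: 15.23
ee_pos: [0.54, -0.1333, 0.246]
tcp_rot: [179.8, -1.8, 5.8]
ft_force: [-2.7, 0.5, 5.3]
opening: 0.0089
```

Emit:
jog_arm(commands=[{"x":0,"y":0,"z":-0.001,"rx":0,"ry":0,"rz":0,"jaw":0.0},{"x":0,"y":0,"z":-0.001,"rx":0,"ry":0,"rz":0,"jaw":0.0},{"x":0,"y":0,"z":0,"rx":0,"ry":0,"rz":0,"jaw":0.0}])

```text
clock: 15.48
ee_pos: [0.5397, -0.1333, 0.2431]
tcp_rot: [179.8, -1.7, 5.8]
ft_force: [-3.1, -1.4, 3.3]
opening: 0.009
```

Emit:
jog_arm(commands=[{"x":0,"y":0,"z":-0.001,"rx":0,"ry":0,"rz":0,"jaw":0.0},{"x":0,"y":0,"z":-0.001,"rx":0,"ry":0,"rz":0,"jaw":0.0},{"x":0,"y":0,"z":0,"rx":0,"ry":0,"rz":0,"jaw":0.0}])

```text
clock: 15.73
ee_pos: [0.5396, -0.133, 0.2398]
tcp_rot: [179.9, -1.6, 5.8]
ft_force: [-4.2, -1.4, 1.9]
opening: 0.0087
```

Emit:
jog_arm(commands=[{"x":0,"y":0,"z":-0.001,"rx":0,"ry":0,"rz":0,"jaw":0.0},{"x":0,"y":0,"z":-0.001,"rx":0,"ry":0,"rz":0,"jaw":0.0},{"x":0,"y":0,"z":0,"rx":0,"ry":0,"rz":0,"jaw":0.0}])

```text
clock: 15.98
ee_pos: [0.5398, -0.1328, 0.2378]
tcp_rot: [179.9, -1.6, 5.8]
ft_force: [-3.4, 0.1, 0.2]
opening: 0.009
```

Emit:
jog_arm(commands=[{"x":0,"y":0,"z":-0.001,"rx":0,"ry":0,"rz":0,"jaw":0.0},{"x":0,"y":0,"z":-0.001,"rx":0,"ry":0,"rz":0,"jaw":0.0},{"x":0,"y":0,"z":-0.001,"rx":0,"ry":0,"rz":0,"jaw":0.0},{"x":0,"y":0,"z":0,"rx":0,"ry":0,"rz":0,"jaw":0.0}])

```text
clock: 16.32
ee_pos: [0.5399, -0.1328, 0.235]
tcp_rot: [179.9, -1.7, 5.9]
ft_force: [-3.4, -0.7, -0.8]
opening: 0.0086
```

Emit:
jog_arm(commands=[{"x":0,"y":0,"z":-0.001,"rx":0,"ry":0,"rz":0,"jaw":0.0},{"x":0,"y":0,"z":-0.001,"rx":0,"ry":0,"rz":0,"jaw":0.0},{"x":0,"y":0,"z":-0.001,"rx":0,"ry":0,"rz":0,"jaw":0.0},{"x":0,"y":0,"z":0,"rx":0,"ry":0,"rz":0,"jaw":0.0}])

```text
clock: 16.65
ee_pos: [0.5398, -0.1328, 0.2319]
tcp_rot: [179.9, -1.7, 5.8]
ft_force: [-3.5, -1.2, -0.8]
opening: 0.0088
```

Emit:
jog_arm(commands=[{"x":0,"y":0,"z":-0.001,"rx":0,"ry":0,"rz":0,"jaw":0.0},{"x":0,"y":0,"z":-0.001,"rx":0,"ry":0,"rz":0,"jaw":0.0},{"x":0,"y":0,"z":0,"rx":0,"ry":0,"rz":0,"jaw":0.0}])

```text
clock: 16.9
ee_pos: [0.5399, -0.1329, 0.2301]
tcp_rot: [179.9, -1.7, 5.8]
ft_force: [-2.4, -0.1, -2.4]
opening: 0.0092
```

Emit:
jog_arm(commands=[{"x":0,"y":0,"z":-0.001,"rx":0,"ry":0,"rz":0,"jaw":0.0},{"x":0,"y":0,"z":-0.001,"rx":0,"ry":0,"rz":0,"jaw":0.0},{"x":0,"y":0,"z":-0.001,"rx":0,"ry":0,"rz":0,"jaw":0.0},{"x":0,"y":0,"z":0,"rx":0,"ry":0,"rz":0,"jaw":0.0}])

```text
clock: 17.23
ee_pos: [0.5399, -0.1329, 0.2273]
tcp_rot: [179.9, -1.7, 5.8]
ft_force: [-4.1, -0.4, -1.5]
opening: 0.0089
```

Emit:
jog_arm(commands=[{"x":0,"y":0,"z":-0.001,"rx":0,"ry":0,"rz":0,"jaw":0.0},{"x":0,"y":0,"z":-0.001,"rx":0,"ry":0,"rz":0,"jaw":0.0},{"x":0,"y":0,"z":0,"rx":0,"ry":0,"rz":0,"jaw":0.0}])

```text
clock: 17.48
ee_pos: [0.54, -0.1329, 0.2253]
tcp_rot: [179.8, -1.7, 5.8]
ft_force: [-3.5, 0.1, -1.7]
opening: 0.0093
```

Emit:
jog_arm(commands=[{"x":0,"y":0,"z":-0.001,"rx":0,"ry":0,"rz":0,"jaw":0.0},{"x":0,"y":0,"z":-0.001,"rx":0,"ry":0,"rz":0,"jaw":0.0},{"x":0,"y":0,"z":0,"rx":0,"ry":0,"rz":0,"jaw":0.0}])

```text
clock: 17.73
ee_pos: [0.54, -0.1329, 0.2233]
tcp_rot: [179.8, -1.7, 5.8]
ft_force: [-2.9, -1.2, -1.1]
opening: 0.0086
```

Emit:
jog_arm(commands=[{"x":0,"y":0,"z":-0.001,"rx":0,"ry":0,"rz":0,"jaw":0.0},{"x":0,"y":0,"z":0,"rx":0,"ry":0,"rz":0,"jaw":0.0}])

```text
clock: 17.9
ee_pos: [0.54, -0.1329, 0.2224]
tcp_rot: [179.8, -1.7, 5.8]
ft_force: [-4.1, -0.6, -2.1]
opening: 0.009
```

Emit:
jog_arm(commands=[{"x":0,"y":0,"z":-0.001,"rx":0,"ry":0,"rz":0,"jaw":0.0},{"x":0,"y":0,"z":0,"rx":0,"ry":0,"rz":0,"jaw":0.0}])

```text
clock: 18.07
ee_pos: [0.54, -0.1329, 0.2214]
tcp_rot: [179.8, -1.7, 5.8]
ft_force: [-3.3, -1.0, -0.9]
opening: 0.0091
```

Emit:
jog_arm(commands=[{"x":0,"y":0,"z":-0.001,"rx":0,"ry":0,"rz":0,"jaw":0.0},{"x":0,"y":0,"z":0,"rx":0,"ry":0,"rz":0,"jaw":0.0}])

```text
clock: 18.23
ee_pos: [0.5404, -0.1327, 0.2202]
tcp_rot: [179.9, -1.8, 5.9]
ft_force: [0.9, -0.0, -2.7]
opening: 0.0092
```

Emit:
jog_arm(commands=[{"x":0,"y":0,"z":-0.001,"rx":0,"ry":0,"rz":0,"jaw":0.0},{"x":0,"y":0,"z":0,"rx":0,"ry":0,"rz":0,"jaw":0.0}])

```text
clock: 18.4
ee_pos: [0.5403, -0.1327, 0.2191]
tcp_rot: [179.9, -1.7, 5.9]
ft_force: [-0.5, -1.3, -2.9]
opening: 0.0086
```

Emit:
jog_arm(commands=[{"x":0,"y":0,"z":-0.001,"rx":0,"ry":0,"rz":0,"jaw":0.0},{"x":0,"y":0,"z":0,"rx":0,"ry":0,"rz":0,"jaw":0.0}])

```text
clock: 18.57
ee_pos: [0.5401, -0.1328, 0.2182]
tcp_rot: [179.9, -1.7, 5.9]
ft_force: [-0.2, 0.3, -2.7]
opening: 0.0092
```

Emit:
jog_arm(commands=[{"x":0,"y":0,"z":-0.001,"rx":0,"ry":0,"rz":0,"jaw":0.0},{"x":0,"y":0,"z":0,"rx":0,"ry":0,"rz":0,"jaw":0.0}])

```text
clock: 18.73
ee_pos: [0.5401, -0.1329, 0.2175]
tcp_rot: [179.8, -1.7, 5.9]
ft_force: [-0.1, -0.2, -2.7]
opening: 0.0087
```

Emit:
jog_arm(commands=[{"x":0,"y":0,"z":-0.001,"rx":0,"ry":0,"rz":0,"jaw":0.0},{"x":0,"y":0,"z":0,"rx":0,"ry":0,"rz":0,"jaw":0.0}])

```text
clock: 18.9
ee_pos: [0.5402, -0.1329, 0.2171]
tcp_rot: [179.8, -1.8, 5.9]
ft_force: [-1.2, 0.8, 0.2]
opening: 0.0088
```

Emit:
jog_arm(commands=[{"x":0,"y":0,"z":-0.0005,"rx":0,"ry":0,"rz":0,"jaw":0.0},{"x":0,"y":0,"z":0,"rx":0,"ry":0,"rz":0,"jaw":0.0}])

```text
clock: 19.07
ee_pos: [0.5402, -0.1329, 0.2168]
tcp_rot: [179.8, -1.8, 5.9]
ft_force: [-0.6, 1.6, 1.2]
opening: 0.0093
```

```bash
python3 ov.py 17; python3 - <<'E'
from h import *
s=cam("side");crop(s,270,110,350,190,7.5,"s17z.png")
E
```

```text
19.1667 [ 0.5402086  -0.13289249  0.2167775 ] [179.81945632  -1.77674918   5.85365295] [-0.10037577  1.33186619  2.08203903] 0.008750182203750108
```

View pics/s17z.png

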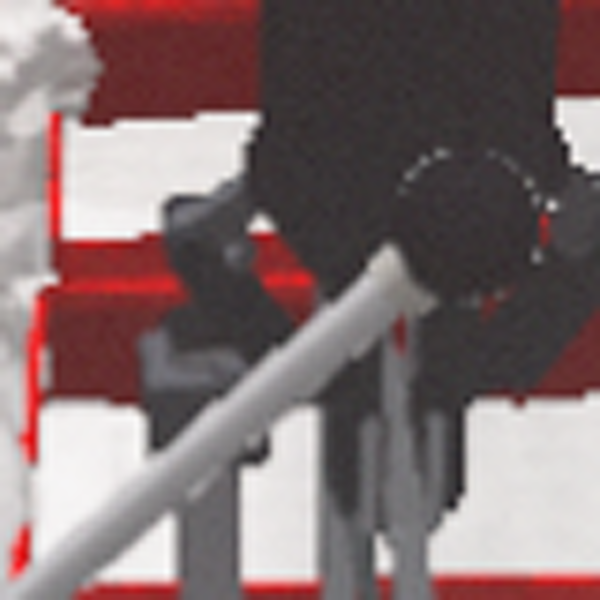

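View pics/s17.png

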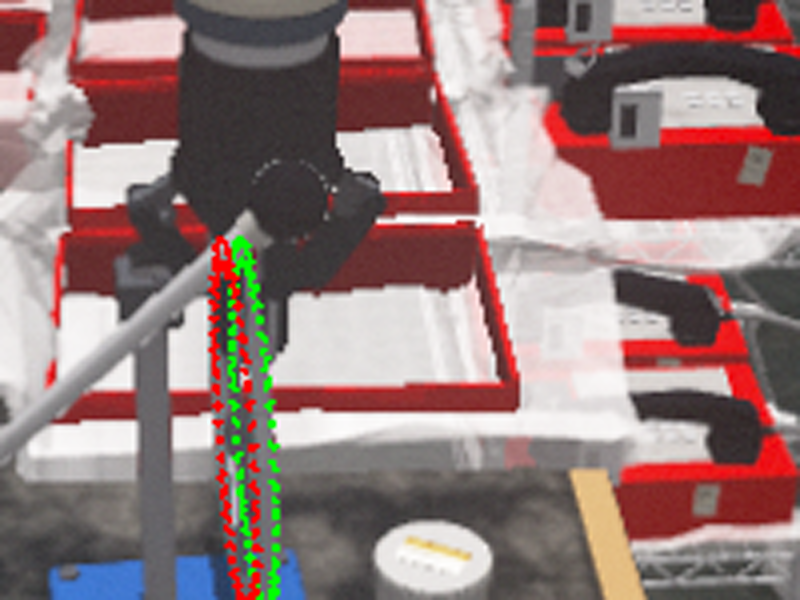

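Emit:
jog_arm(commands=[{"x":0,"y":0,"z":0.0003,"rx":0,"ry":0,"rz":0,"jaw":0.0},{"x":0,"y":0,"z":0,"rx":0,"ry":0,"rz":0,"jaw":0.0},{"x":0,"y":0,"z":0,"rx":0,"ry":0,"rz":0,"jaw":0.009},{"x":0,"y":0,"z":0,"rx":0,"ry":0,"rz":0,"jaw":0.01},{"x":0,"y":0,"z":0,"rx":0,"ry":0,"rz":0,"jaw":0.011},{"x":0,"y":0,"z":0,"rx":0,"ry":0,"rz":0,"jaw":0.012},{"x":0,"y":0,"z":0,"rx":0,"ry":0,"rz":0,"jaw":0.014},{"x":0,"y":0,"z":0,"rx":0,"ry":0,"rz":0,"jaw":0.017},{"x":0,"y":0,"z":0,"rx":0,"ry":0,"rz":0,"jaw":0.02}])

```text
clock: 19.97
ee_pos: [0.54, -0.1329, 0.2162]
tcp_rot: [179.8, -1.7, 5.8]
ft_force: [-0.1, -0.5, -0.6]
opening: 0.02
```

```bash
python3 ov.py 18; python3 - <<'E'
from h import *
s=cam("side");crop(s,290,140,350,250,5.4,"s18z.png")
E
```

```text
20.0667 [ 0.53998759 -0.13292957  0.21632798] [179.84453774  -1.70454058   5.84352576] [ 0.00874148  0.4216322  -0.6927945 ] 0.020118732887058382
```

View pics/s18z.png

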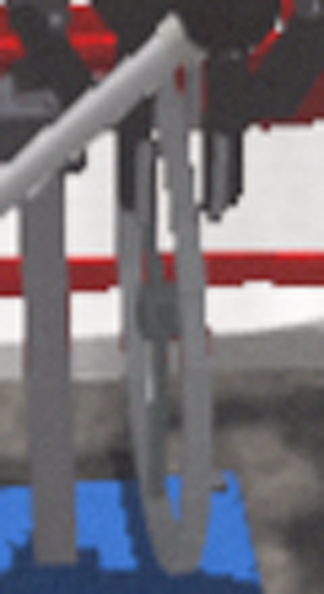

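Emit:
jog_arm(commands=[{"x":0,"y":0,"z":0,"rx":0,"ry":0,"rz":0,"jaw":0.03},{"x":0,"y":0,"z":0,"rx":0,"ry":0,"rz":0,"jaw":0.04},{"x":0,"y":0,"z":0,"rx":0,"ry":0,"rz":0,"jaw":0.045},{"x":0,"y":0,"z":0,"rx":0,"ry":0,"rz":0,"jaw":0.045},{"x":0,"y":0,"z":0.002,"rx":0,"ry":0,"rz":0,"jaw":0.045},{"x":0,"y":0,"z":0.004,"rx":0,"ry":0,"rz":0,"jaw":0.045},{"x":0,"y":0,"z":0.006,"rx":0,"ry":0,"rz":0,"jaw":0.045},{"x":0,"y":0,"z":0.008,"rx":0,"ry":0,"rz":0,"jaw":0.045}])

```text
clock: 20.78
ee_pos: [0.5399, -0.1329, 0.2367]
tcp_rot: [179.9, -1.7, 5.8]
ft_force: [-0.8, -0.5, 0.4]
opening: 0.0448
```

Emit:
jog_arm(commands=[{"x":0,"y":0,"z":0.01,"rx":0,"ry":0,"rz":0,"jaw":0.045},{"x":0,"y":0,"z":0.015,"rx":0,"ry":0,"rz":0,"jaw":0.045},{"x":0,"y":0,"z":0.015,"rx":0,"ry":0,"rz":0,"jaw":0.045},{"x":0,"y":0,"z":0.015,"rx":0,"ry":0,"rz":0,"jaw":0.045},{"x":0,"y":0,"z":0.015,"rx":0,"ry":0,"rz":0,"jaw":0.045},{"x":0,"y":0,"z":0.015,"rx":0,"ry":0,"rz":0,"jaw":0.045},{"x":-0.005,"y":0,"z":0.01,"rx":0,"ry":0,"rz":0,"jaw":0.045},{"x":-0.01,"y":0,"z":0.005,"rx":0,"ry":0,"rz":0,"jaw":0.045},{"x":-0.015,"y":0,"z":0,"rx":0,"ry":0,"rz":0,"jaw":0.045},{"x":-0.015,"y":0,"z":0,"rx":0,"ry":0,"rz":0,"jaw":0.045},{"x":-0.015,"y":0,"z":0,"rx":0,"ry":0,"rz":0,"jaw":0.045},{"x":-0.015,"y":0,"z":0,"rx":0,"ry":0,"rz":0,"jaw":0.045},{"x":-0.015,"y":0,"z":0,"rx":0,"ry":0,"rz":0,"jaw":0.045},{"x":-0.015,"y":0,"z":0,"rx":0,"ry":0,"rz":0,"jaw":0.045},{"x":-0.01,"y":0,"z":0,"rx":0,"ry":0,"rz":0,"jaw":0.045},{"x":0,"y":0,"z":0,"rx":0,"ry":0,"rz":0,"jaw":0.045},{"x":0,"y":0,"z":0,"rx":0,"ry":0,"rz":0,"jaw":0.045}])

```text
clock: 22.2
ee_pos: [0.4247, -0.1329, 0.3367]
tcp_rot: [179.8, -1.8, 5.8]
ft_force: [0.2, 0.0, 0.3]
opening: 0.0448
```

```bash
python3 - <<'E'
from h import *
st=read_state();print(st['clock'],st['ee_pos'],st['ft_force'])
s=cam("side");crop(s,270,110,350,250,4.2,"s19.png");cv2.imwrite("pics/s19f.png",s["frame"][:,:,::-1])
t=cam("top");crop(t,300,180,420,330,4,"t19.png");crop(t,365,225,400,265,14,"t19z.png")
E
```

```text
22.2 [ 0.42470898 -0.13292712  0.33673814] [0.20933073 0.00088188 0.34372139]
```

View pics/s19.png

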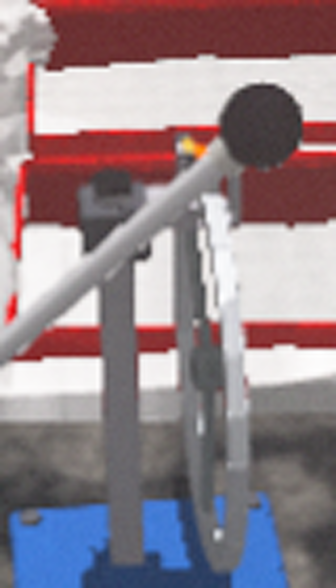

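View pics/t19.png

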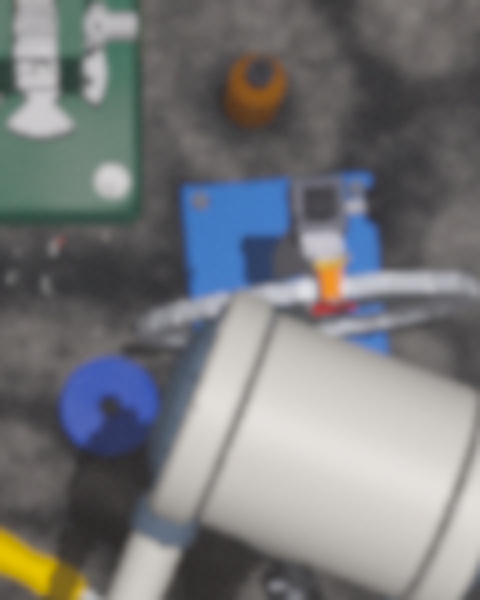

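View pics/t19z.png

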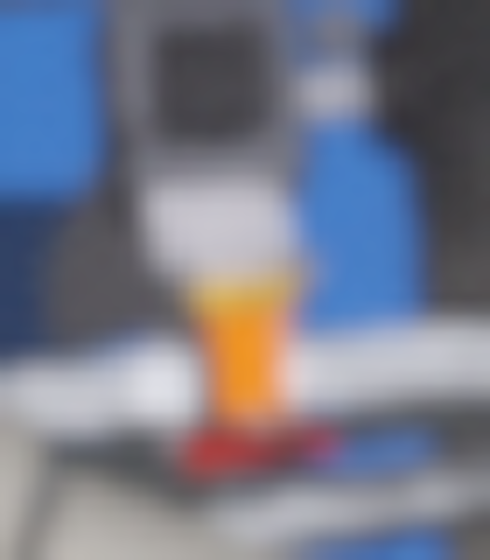

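Emit:
jog_arm(commands=[{"x":-0.01,"y":0,"z":0,"rx":0,"ry":0,"rz":0,"jaw":0.045},{"x":-0.01,"y":0,"z":0,"rx":0,"ry":0,"rz":0,"jaw":0.045},{"x":0,"y":0,"z":0,"rx":0,"ry":0,"rz":0,"jaw":0.045},{"x":0,"y":0,"z":0,"rx":0,"ry":0,"rz":0,"jaw":0.045},{"x":0,"y":0,"z":0,"rx":0,"ry":0,"rz":0,"jaw":0.045},{"x":0,"y":0,"z":0,"rx":0,"ry":0,"rz":0,"jaw":0.045},{"x":0,"y":0,"z":0,"rx":0,"ry":0,"rz":0,"jaw":0.045},{"x":0,"y":0,"z":0,"rx":0,"ry":0,"rz":0,"jaw":0.045},{"x":0,"y":0,"z":0,"rx":0,"ry":0,"rz":0,"jaw":0.045},{"x":0,"y":0,"z":0,"rx":0,"ry":0,"rz":0,"jaw":0.045},{"x":0,"y":0,"z":0,"rx":0,"ry":0,"rz":0,"jaw":0.045},{"x":0,"y":0,"z":0,"rx":0,"ry":0,"rz":0,"jaw":0.045}])

```text
clock: 23.3
ee_pos: [0.405, -0.1329, 0.3363]
tcp_rot: [179.8, -1.7, 5.9]
ft_force: [-0.1, 0.3, -0.6]
opening: 0.045
```

```bash
python3 - <<'E'
from h import *
fs=[]
for i in range(6):
    fs.append(cam("side")["frame"][140:260,280:345].astype(float)); read_camera("top");read_camera("top")
for f in fs[1:]: print(np.abs(f-fs[0]).mean(), (np.abs(f-fs[0]).max(2)>40).sum())
s0=cv2.imread("pics/s19f.png")[:,:,::-1][140:260,280:345]
print("vs 1 s ago",(np.abs(fs[0]-s0).max(2)>40).sum(),read_state()['clock'])
t=cam("top");crop(t,300,180,420,330,4,"t20.png");s=cam("side");crop(s,240,110,400,290,3.3,"s20.png")
E
```

```text
3.712905982905983 158
5.240769230769231 309
2.1885470085470087 15
3.579957264957265 148
5.044316239316239 289
vs 1 s ago 362 24.2
```

View pics/s20.png

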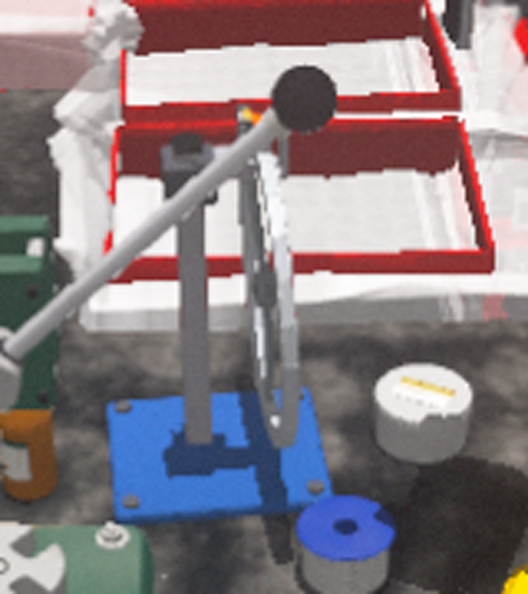

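View pics/t20.png

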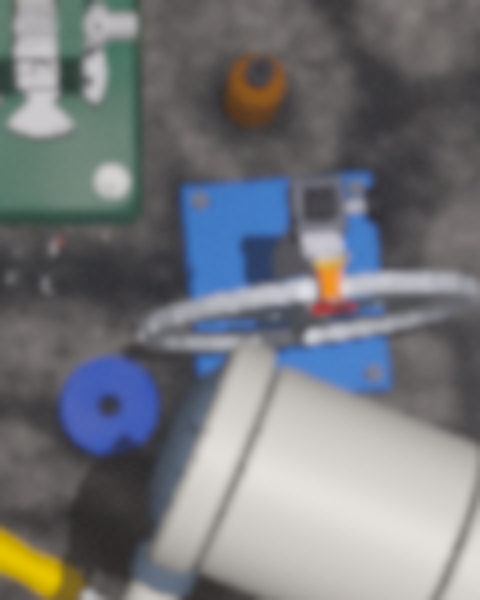

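Emit:
jog_arm(commands=[{"x":0,"y":0,"z":0,"rx":0,"ry":0,"rz":0,"jaw":0.045},{"x":0,"y":0,"z":0,"rx":0,"ry":0,"rz":0,"jaw":0.045},{"x":0,"y":0,"z":0,"rx":0,"ry":0,"rz":0,"jaw":0.045},{"x":0,"y":0,"z":0,"rx":0,"ry":0,"rz":0,"jaw":0.045},{"x":0,"y":0,"z":0,"rx":0,"ry":0,"rz":0,"jaw":0.045},{"x":0,"y":0,"z":0,"rx":0,"ry":0,"rz":0,"jaw":0.045},{"x":0,"y":0,"z":0,"rx":0,"ry":0,"rz":0,"jaw":0.045},{"x":0,"y":0,"z":0,"rx":0,"ry":0,"rz":0,"jaw":0.045},{"x":0,"y":0,"z":0,"rx":0,"ry":0,"rz":0,"jaw":0.045},{"x":0,"y":0,"z":0,"rx":0,"ry":0,"rz":0,"jaw":0.045},{"x":0,"y":0,"z":0,"rx":0,"ry":0,"rz":0,"jaw":0.045},{"x":0,"y":0,"z":0,"rx":0,"ry":0,"rz":0,"jaw":0.045},{"x":0,"y":0,"z":0,"rx":0,"ry":0,"rz":0,"jaw":0.045},{"x":0,"y":0,"z":0,"rx":0,"ry":0,"rz":0,"jaw":0.045},{"x":0,"y":0,"z":0,"rx":0,"ry":0,"rz":0,"jaw":0.045},{"x":0,"y":0,"z":0,"rx":0,"ry":0,"rz":0,"jaw":0.045},{"x":0,"y":0,"z":0,"rx":0,"ry":0,"rz":0,"jaw":0.045},{"x":0,"y":0,"z":0,"rx":0,"ry":0,"rz":0,"jaw":0.045},{"x":0,"y":0,"z":0,"rx":0,"ry":0,"rz":0,"jaw":0.045},{"x":0,"y":0,"z":0,"rx":0,"ry":0,"rz":0,"jaw":0.045}])

```text
clock: 25.97
ee_pos: [0.405, -0.1329, 0.3364]
tcp_rot: [179.8, -1.7, 5.8]
ft_force: [-0.2, -0.0, 0.6]
opening: 0.0449
```

```bash
cat > still.py <<'E'
from h import *
fs=[]
for i in range(14): fs.append(cam("side")["frame"][140:260,280:345].astype(float))
print([int((np.abs(f-fs[0]).max(2)>40).sum()) for f in fs[1:]],read_state()['clock'])
cv2.imwrite("pics/two.png",cv2.resize(np.hstack([fs[0],fs[3],fs[6]])[:,:,::-1].astype(np.uint8),None,fx=4,fy=4))
E
python3 still.py
```

```text
[13, 3, 18, 41, 84, 85, 64, 25, 0, 6, 0, 25, 45] 26.6667
```

View pics/two.png

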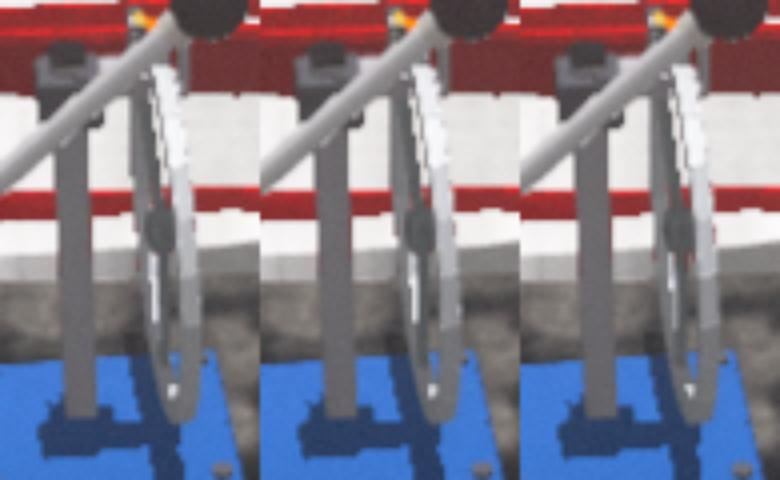

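Emit:
jog_arm(commands=[{"x":0,"y":0,"z":0,"rx":0,"ry":0,"rz":0,"jaw":0.045},{"x":0,"y":0,"z":0,"rx":0,"ry":0,"rz":0,"jaw":0.045},{"x":0,"y":0,"z":0,"rx":0,"ry":0,"rz":0,"jaw":0.045},{"x":0,"y":0,"z":0,"rx":0,"ry":0,"rz":0,"jaw":0.045},{"x":0,"y":0,"z":0,"rx":0,"ry":0,"rz":0,"jaw":0.045},{"x":0,"y":0,"z":0,"rx":0,"ry":0,"rz":0,"jaw":0.045},{"x":0,"y":0,"z":0,"rx":0,"ry":0,"rz":0,"jaw":0.045},{"x":0,"y":0,"z":0,"rx":0,"ry":0,"rz":0,"jaw":0.045},{"x":0,"y":0,"z":0,"rx":0,"ry":0,"rz":0,"jaw":0.045},{"x":0,"y":0,"z":0,"rx":0,"ry":0,"rz":0,"jaw":0.045},{"x":0,"y":0,"z":0,"rx":0,"ry":0,"rz":0,"jaw":0.045},{"x":0,"y":0,"z":0,"rx":0,"ry":0,"rz":0,"jaw":0.045},{"x":0,"y":0,"z":0,"rx":0,"ry":0,"rz":0,"jaw":0.045},{"x":0,"y":0,"z":0,"rx":0,"ry":0,"rz":0,"jaw":0.045},{"x":0,"y":0,"z":0,"rx":0,"ry":0,"rz":0,"jaw":0.045},{"x":0,"y":0,"z":0,"rx":0,"ry":0,"rz":0,"jaw":0.045},{"x":0,"y":0,"z":0,"rx":0,"ry":0,"rz":0,"jaw":0.045},{"x":0,"y":0,"z":0,"rx":0,"ry":0,"rz":0,"jaw":0.045},{"x":0,"y":0,"z":0,"rx":0,"ry":0,"rz":0,"jaw":0.045},{"x":0,"y":0,"z":0,"rx":0,"ry":0,"rz":0,"jaw":0.045}])

```text
clock: 28.33
ee_pos: [0.405, -0.1329, 0.3363]
tcp_rot: [179.8, -1.7, 5.8]
ft_force: [-0.8, 0.8, 0.4]
opening: 0.045
```

Emit:
jog_arm(commands=[{"x":0,"y":0,"z":0,"rx":0,"ry":0,"rz":0,"jaw":0.045},{"x":0,"y":0,"z":0,"rx":0,"ry":0,"rz":0,"jaw":0.045},{"x":0,"y":0,"z":0,"rx":0,"ry":0,"rz":0,"jaw":0.045},{"x":0,"y":0,"z":0,"rx":0,"ry":0,"rz":0,"jaw":0.045},{"x":0,"y":0,"z":0,"rx":0,"ry":0,"rz":0,"jaw":0.045},{"x":0,"y":0,"z":0,"rx":0,"ry":0,"rz":0,"jaw":0.045},{"x":0,"y":0,"z":0,"rx":0,"ry":0,"rz":0,"jaw":0.045},{"x":0,"y":0,"z":0,"rx":0,"ry":0,"rz":0,"jaw":0.045},{"x":0,"y":0,"z":0,"rx":0,"ry":0,"rz":0,"jaw":0.045},{"x":0,"y":0,"z":0,"rx":0,"ry":0,"rz":0,"jaw":0.045},{"x":0,"y":0,"z":0,"rx":0,"ry":0,"rz":0,"jaw":0.045},{"x":0,"y":0,"z":0,"rx":0,"ry":0,"rz":0,"jaw":0.045},{"x":0,"y":0,"z":0,"rx":0,"ry":0,"rz":0,"jaw":0.045},{"x":0,"y":0,"z":0,"rx":0,"ry":0,"rz":0,"jaw":0.045},{"x":0,"y":0,"z":0,"rx":0,"ry":0,"rz":0,"jaw":0.045},{"x":0,"y":0,"z":0,"rx":0,"ry":0,"rz":0,"jaw":0.045},{"x":0,"y":0,"z":0,"rx":0,"ry":0,"rz":0,"jaw":0.045},{"x":0,"y":0,"z":0,"rx":0,"ry":0,"rz":0,"jaw":0.045},{"x":0,"y":0,"z":0,"rx":0,"ry":0,"rz":0,"jaw":0.045},{"x":0,"y":0,"z":0,"rx":0,"ry":0,"rz":0,"jaw":0.045}])

```text
clock: 30.0
ee_pos: [0.405, -0.1329, 0.3364]
tcp_rot: [179.8, -1.7, 5.8]
ft_force: [-0.5, -0.2, 0.4]
opening: 0.0446
```

Emit:
jog_arm(commands=[{"x":0,"y":0,"z":0,"rx":0,"ry":0,"rz":0,"jaw":0.045},{"x":0,"y":0,"z":0,"rx":0,"ry":0,"rz":0,"jaw":0.045},{"x":0,"y":0,"z":0,"rx":0,"ry":0,"rz":0,"jaw":0.045},{"x":0,"y":0,"z":0,"rx":0,"ry":0,"rz":0,"jaw":0.045},{"x":0,"y":0,"z":0,"rx":0,"ry":0,"rz":0,"jaw":0.045},{"x":0,"y":0,"z":0,"rx":0,"ry":0,"rz":0,"jaw":0.045},{"x":0,"y":0,"z":0,"rx":0,"ry":0,"rz":0,"jaw":0.045},{"x":0,"y":0,"z":0,"rx":0,"ry":0,"rz":0,"jaw":0.045},{"x":0,"y":0,"z":0,"rx":0,"ry":0,"rz":0,"jaw":0.045},{"x":0,"y":0,"z":0,"rx":0,"ry":0,"rz":0,"jaw":0.045},{"x":0,"y":0,"z":0,"rx":0,"ry":0,"rz":0,"jaw":0.045},{"x":0,"y":0,"z":0,"rx":0,"ry":0,"rz":0,"jaw":0.045},{"x":0,"y":0,"z":0,"rx":0,"ry":0,"rz":0,"jaw":0.045},{"x":0,"y":0,"z":0,"rx":0,"ry":0,"rz":0,"jaw":0.045},{"x":0,"y":0,"z":0,"rx":0,"ry":0,"rz":0,"jaw":0.045},{"x":0,"y":0,"z":0,"rx":0,"ry":0,"rz":0,"jaw":0.045},{"x":0,"y":0,"z":0,"rx":0,"ry":0,"rz":0,"jaw":0.045},{"x":0,"y":0,"z":0,"rx":0,"ry":0,"rz":0,"jaw":0.045},{"x":0,"y":0,"z":0,"rx":0,"ry":0,"rz":0,"jaw":0.045},{"x":0,"y":0,"z":0,"rx":0,"ry":0,"rz":0,"jaw":0.045}])

```text
clock: 31.67
ee_pos: [0.405, -0.1329, 0.3364]
tcp_rot: [179.8, -1.7, 5.8]
ft_force: [0.5, -0.3, 1.0]
opening: 0.0448
```

```bash
python3 still.py
```

```text
[3, 3, 0, 1, 1, 5, 1, 3, 0, 2, 0, 2, 1] 32.3667
```

```bash
python3 - <<'E'
from h import *
a=cv2.imread("pics/side0.png").astype(int);s=cam("side");b=s["frame"][:,:,::-1].astype(int)
for n,(x0,y0,x1,y1) in dict(spool=(325,258,365,295),tin=(350,218,387,252),bottle=(236,230,260,265)).items(): print(n,(np.abs(a-b)[y0:y1,x0:x1].max(2)>50).sum())
crop(s,240,110,400,290,3.3,"s21.png");t=cam("top");crop(t,365,225,400,265,14,"t21z.png")
E
```

```text
spool 53
tin 23
bottle 0
```

View pics/s21.png

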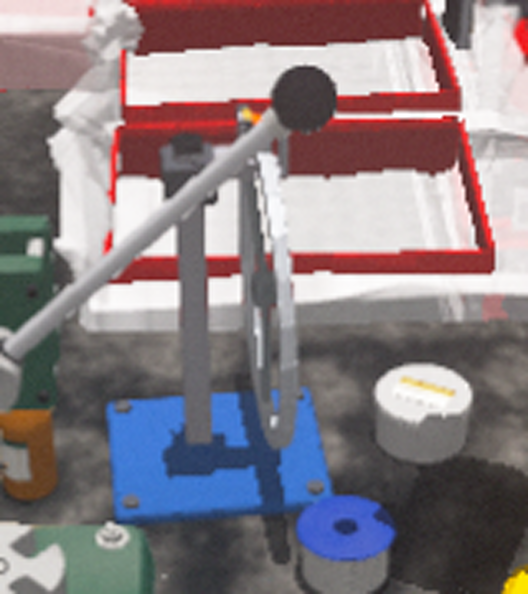

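View pics/t21z.png

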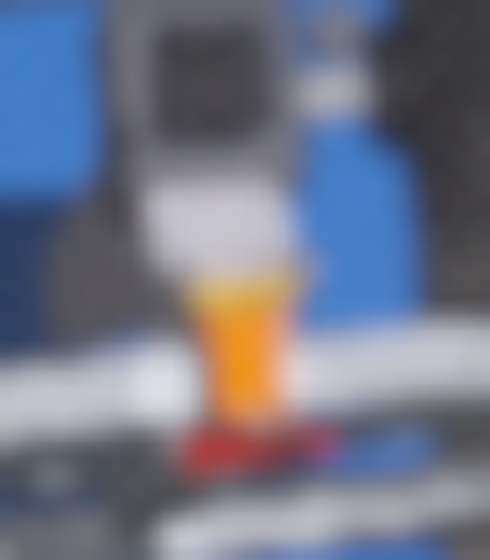

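The keeper lies shut over the rim at top-crop (245,360), the wheel is still, and the spool and tin differ from the first picture only where the arm's shadow falls. I'm handing the job in.

```bash
python3 -c "
from cell import *
print(close_job())"
```

```text
the job is handed in; nothing more can be done
None
```

The wheel is hanging on the J-hook by its rim with the keeper shut above it, and I handed the job in at about 32 s.

**What I did:** I gripped the rim about 40 mm to one side of its top, lifted the wheel out and carried it past the press close to the robot. I brought the rim over the red lip and pressed it down past the keeper, which took at most about 10 N. The side force from the keeper then vanished, and about 3 mm lower the rim met the seat, at roughly 0.238 m. I let the hook take the weight, with at most about 6 N on it, before opening the fingers.

**What went wrong:** On the first approach the wheel was too high. It ran against the hook, most likely with its hub, at about 10 N sideways, and tilted in the grip. I backed off, lowered it, trimmed the tilt and tried again without trouble.

**Last checks:**
- **Keeper:** the top view shows the orange keeper lying shut above the rim, just behind the lip.
- **Stillness:** the wheel swung after release, so I waited about 9 s. The final picture comparison showed only noise.
- **Spool, tin and bottle:** the bottle looked unchanged. The spool and tin showed small picture differences that I put down to the arm's shadow; I did not measure their positions again.

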